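# Put away the sample plates and label rolls

## Task

The labelling run is over, so put its things away: file every white sample plate under the weighted arm of the plate holder, dots up, one flat on top of another in a square pile, each pushed fully home against the fence at the back, and slide every label roll up off its post and set it down inside the teal tray. There are three or four plates and two or three rolls, in any order; leave the bottles, the carton and the tally counter where they are.

Things in the scene. Friction and masses are not known exactly. Their poses are not given: they have to be found in the camera images.
- plate_1: a flat white sample plate with a row of five painted colour dots on top, 160 x 60 x 10 mm, 0.09 kg (a little more or less), all alike, both ends the same; lies flat on the table at the start. Origin: centre of its underside; x runs along its 160 mm length, z up out of the dotted face. May be absent (None).
- plate_2: a flat white sample plate with a row of five painted colour dots on top, 160 x 60 x 10 mm, 0.09 kg (a little more or less), all alike, both ends the same; lies flat on the table at the start. Origin: centre of its underside; x runs along its 160 mm length, z up out of the dotted face. May be absent (None).
- plate_3: a flat white sample plate with a row of five painted colour dots on top, 160 x 60 x 10 mm, 0.09 kg (a little more or less), all alike, both ends the same; lies flat on the table at the start. Origin: centre of its underside; x runs along its 160 mm length, z up out of the dotted face. May be absent (None).
- roll_1: a wound white label roll, a ring 64 mm across and 32 mm high with a cardboard core of bore 28 mm, about 0.07 kg, pushed over one of the posts at the start. Origin: centre of its underside; z along its axis. May be absent (None).
- roll_2: a wound white label roll, a ring 64 mm across and 32 mm high with a cardboard core of bore 28 mm, about 0.07 kg, pushed over one of the posts at the start. Origin: centre of its underside; z along its axis. May be absent (None).
- plate_holder: grey plate holder, fixed. Origin on the table; x points from its open front to the fence and hinge at the back. Flat deck 90 mm wide, x -30 to +130 mm, top 20 mm above the table (flange below, 110 mm wide, 6 mm high); no side walls. Fence: upright wall, front face at x +81 mm, top 68 mm up. A plate at home has its length along x, its origin at x, y = 0; its rear 50 mm overhangs the deck.
- pile_seat (a point): on the deck's top face, 20 mm above the holder's origin: where the origin of the lowest plate goes when it is home; axes as the holder. The n-th plate's origin goes 10 (n - 1) mm above it.
- holder_arm (a joint): the holder's weighted steel arm, 14 mm wide, over the deck's middle; hinge at holder x +185 mm, 84 mm up. 0 = foot down on the bare deck; grows as the foot rises, to 0.6 rad; it always falls back. Reads about 0.07, 0.15, 0.21, 0.28 over 1, 2, 3, 4 plates. Foot presses with about 2.5 N. At 0 its top is 89 mm up; a weight 34 mm across stands on it at holder x +80 mm, up to 115 mm.
- foot_sole (a point): lowest line of the arm's rounded foot (holder x +51 mm; 24 mm thick, 26 mm wide, slippery). From there forward to holder x +7 mm its toe slopes up at 25 degrees, like a ski tip, to 19 mm above the sole: a plate pushed in level from the front, along the deck or the top of the pile, runs under the toe, lifts the arm and slides in (about 3 to 10 N).
- post_stand: dark stand fixed to the table, 250 (x) x 76 (y) x 10 mm base, with three upright steel posts in a row at x = -85, 0 and +85 mm. Origin: centre of its underside.
- post_near (a point): on the axis of the post at stand x = -85 mm, at the top of its black collar (36 mm across), 30 mm above the table, on which a roll's underside rests. The post is 20 mm thick and ends 82 mm above the table.
- post_far (a point): the same for the post at stand x = +85 mm.
- tray_teal: loose teal plastic tray (0.4 kg), outside 171 (x) x 257 (y) x 52 mm; its floor is 2 mm thick and clear inside over 140 (x) x 226 (y) mm. Origin: centre of its underside, y along its long side.
- lacquer_bottle: small brown lacquer bottle with a black cap, 27 mm thick, 74 mm high, that stands among the work; a bystander, to be left where it is. Origin: centre of its underside.
- dark_bottle: small black lacquer bottle, 27 mm thick, 74 mm high, that stands among the work; a bystander, to be left where it is. Origin: centre of its underside.
- carton: upright small carton, 34 x 34 x 117 mm, that stands among the work; a bystander, to be left where it is. Origin: centre of its underside.
- tally_counter: white hand tally counter, 46 x 67 x 22 mm, lying on the table; a bystander, to be left where it is. Origin: on its underside.
- plate_4: a flat white sample plate with a row of five painted colour dots on top, 160 x 60 x 10 mm, 0.09 kg (a little more or less), all alike, both ends the same; lies flat on the table at the start. Origin: centre of its underside; x runs along its 160 mm length, z up out of the dotted face. May be absent (None).
- roll_3: a wound white label roll, a ring 64 mm across and 32 mm high with a cardboard core of bore 28 mm, about 0.07 kg, pushed over one of the posts at the start. Origin: centre of its underside; z along its axis. May be absent (None).
- post_mid (a point): the same for the post at stand x = 0.
Not all that is in view belongs to the job. What is shaped like the roll_1 but purple is not meant. What is shaped like the plate_2 but blue is not meant.

How it is judged:
By the outcome, as a careful person would: the job done as asked, in the order asked, and still so for the second after the job is handed in, with the robot touching nothing.
Of plate_1, plate_2, plate_3, plate_4 only 3 to 4 are there at a start; the rules pass over those that are not, and their reading is None.
Of roll_1, roll_2, roll_3 only 2 to 3 are there at a start; the rules pass over those that are not, and their reading is None.
At some moment in a run one of plate_1, plate_2, plate_3, plate_4 may be knocked a few centimetres aside while the robot is not near it.
Once in a run the grip may slacken for a moment while it holds something.
It also fails if it takes over 210 s, if anything falls off the work surface, if the arm or the gripper's body presses on something with over 40 N, if the wrist force passes 120 N, or if a joint passes its speed limit or range.

## Robot

A 7-joint arm with a two-finger parallel gripper is mounted at the origin on a cart in front of the work surface, level with it; the furniture and walls round the work are solid. World frame = base frame: x ahead of the robot, y to its left, z up, the work surface at z = 0. Lengths are in m, angles in rad, forces in N, time in s.
With the tool pointing down it reaches from about 0.35 to 0.9 m from the base axis. Payload 8.1 kg.
Tool frame: the origin (TCP) lies between the finger pads; the fingertips stand 17 mm ahead of it and the grasp point (between the pads) lies 2 mm behind it (env.tip_reach is the distance from the TCP to the fingertips, in m); z points along the fingers, y is the line along which they close (so a half turn about z gives the same grasp; the last joint's range is limited). The gripper opens to 92 mm and grips with 3 to 60 N. Pads are 19 mm wide; open, the fingers measure 130 mm over their backs; the gripper's body (75 mm by 190 mm) begins 47 mm behind the grasp point.
Start: joints at [-1.209, 0.434, 0.025, 1.573, -0.012, 1.134, -0.075], TCP at [0.28, 0.559, 0.244] pointing down, gripper open.
Joint ranges: [-2.62, 2.62], [-0.44, 2.09], [-1.27, 1.32], [0.08, 2.57], [-1.32, 4.46], [0.12, 2], [-2.74, 2.74]. Speed limits (rad/s): [2.22, 2.22, 3.01, 3.01, 3.14, 3.14, 3.14].

## Interface

Orientations are given as a unit quaternion [x, y, z, w].
In Python, from station import env gives the robot as it stands.
- The arm moves only by the tool move_arm, never from a script. Its argument "deltas" is a list of rows, each a list of 2 entries, a list of its own where there are three numbers: the shift along the tool's x, y, z in m, then the turn about the tool's z in degrees. In form: [[[dx, dy, dz], roll], ...]. A call has 1 to 10 rows; each row shifts and turns the commanded pose from where the row before left it, along the tool's axes as they then stand; what a row does not reach is not made up. A row lasts 1/10 s, in which the tool goes at most 50 mm and 8.59 degrees, less where a joint would pass 70% of its speed; a pose out of reach is approached as far as the arm can. A call with a gripper value outside its range is refused whole. "gripper" is the finger opening in m, from 0 to 0.0918, set as the call begins (left out, the last holds). The fingers move at their own pace and stop on an object; the grip force is fixed at half the most. Time passes only in rows, so rows that do not move let the fingers close. It gives the time, the measured TCP pose, the force, the opening and the grip force at its end, in the units of the state.
- env.state(): the state, without advancing time (a new reading comes with each control period).
- env.snapshot(name): name is "side" or "top" or "wrist"; returns a dict with "image" (384x512x3 uint8, red, green, blue), "fx", "fy", "cx", "cy" (pixels), "rvec" (rotation vector, rad) and "tvec" (3), from world to camera coordinates, as OpenCV has them. Camera axes: x right, y down, z forward; pixel columns grow to the right and rows downward; lengths in m; the calibration is good to about 2 mm. A picture is of the moment at which its call begins. There is no depth.
- env.sign_off(): hands the job in; it is judged then, once.
The state is a dict: "clock": time; "joint_positions": joint angles; "qd": joint speeds; "tau": joint torques, N m; "tool_pos": TCP position; "tool_rot": TCP orientation; "force": force on the tool from outside, world axes, zero at the start; "moment": the same for the moment, N m; "gripper_width": finger opening in m; "gripper_force": force on a finger pad.
Only numpy, scipy, OpenCV 4.12 (cv2) and the standard library are available. Lean on these libraries where they do the work, as an engineer would, in place of code of your own. Each camera call takes 0.05 s, during which the arm holds its last target. There are 200 camera calls.

## Working session

There is one attempt and no reset: what is moved stays moved. The work goes in short steps, Python scripts to look and compute and a tool call to move; the robot and the scene stay as the last step left them, time stands still between calls to the robot, and variables do not carry over. Pictures are saved under pics/ and viewed, at most 14 in all, crops included, and the job is handed in when it is done.

Besides the shell and the picture viewer there is one more tool, called after "Request:" by a JSON object that holds its "op" and its "data", one argument or row to a line. move_arm: Moves the arm, as the interface text tells. Its arguments: {"type":"object","properties":{"deltas":{"type":"array"},"gripper":{"type":"number"}},"required":["deltas"]}

```bash
ls; mkdir -p pics; cat > h.py <<'E'
import cv2, numpy as np
from station import env
def snap(n, f=None):
    s=env.snapshot(n)
    if f: cv2.imwrite('pics/'+f, s['image'][:,:,::-1])
    return s
def K(s): return np.array([[s['fx'],0,s['cx']],[0,s['fy'],s['cy']],[0,0,1.]])
def unproj(s,uv,z):
    R=cv2.Rodrigues(np.array(s['rvec'],float))[0]; t=np.array(s['tvec'],float).ravel()
    c=-R.T@t; d=R.T@np.linalg.inv(K(s))@np.array([uv[0],uv[1],1.])
    return c+d*(z-c[2])/d[2]
def proj(s,p):
    return cv2.projectPoints(np.array(p,float).reshape(-1,3),np.array(s['rvec'],float),np.array(s['tvec'],float),K(s),None)[0].reshape(-1,2)
E
python3 - <<'E'
from h import *
import pickle
S={}
for n in('top','side'):
    S[n]=snap(n); im=cv2.resize(S[n]['image'][:,:,::-1],(800,600),interpolation=cv2.INTER_CUBIC); cv2.imwrite(f'pics/{n}0.png',im)
    s=S[n];R=cv2.Rodrigues(np.array(s['rvec'],float))[0];print(n,s['fx'],-R.T@np.array(s['tvec']).ravel())
pickle.dump(S,open('s0.pkl','wb'))
print(env.state())
E
```

```text
pics
top 394.15343489879956 [ 0.33316967 -0.02010416  1.4241764 ]
side 370.2019062394377 [ 0.21854523 -0.7465966   0.74705387]
{'clock': 0.1, 'joint_positions': array([-1.2086254 ,  0.43516522,  0.02499321,  1.57400101, -0.01161638,
        1.13396023, -0.07512419]), 'qd': array([-0.0001798 , -0.00188253, -0.0015006 , -0.00236271, -0.00017686,
       -0.00192915, -0.00063224]), 'tau': array([ 2.37095905e-03, -6.69123244e+01,  9.87317674e-01, -3.15146613e+01,
       -6.06912095e-02,  3.74384795e-02,  4.53059431e-05]), 'tool_pos': array([0.27999809, 0.55830254, 0.24301821]), 'tool_rot': array([ 2.30357013e-01,  9.73105937e-01, -6.86926228e-04, -1.00576438e-04]), 'force': array([0.56983439, 0.28964863, 0.28094207]), 'moment': array([-0.00348443, -0.04509842,  0.0531943 ]), 'gripper_force': 0.0, 'gripper_width': 0.09180909346864807}
```

View pics/top0.png

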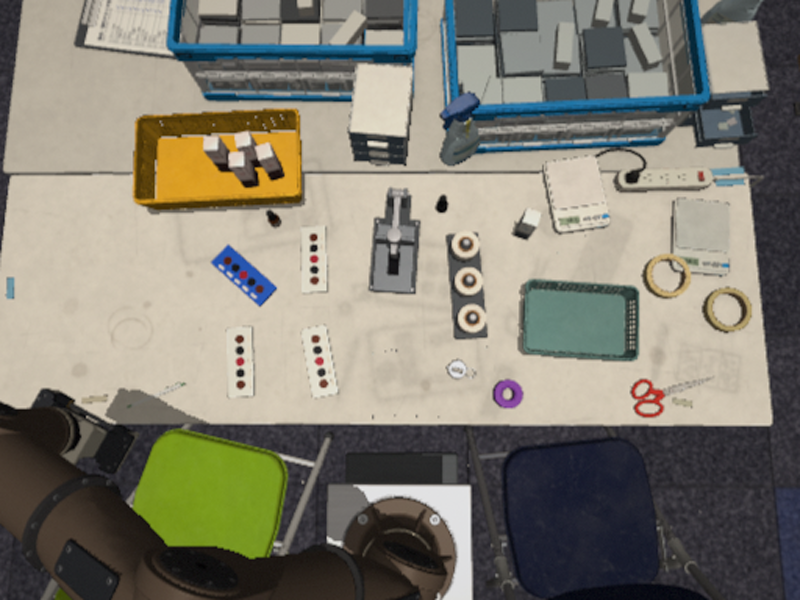

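View pics/side0.png

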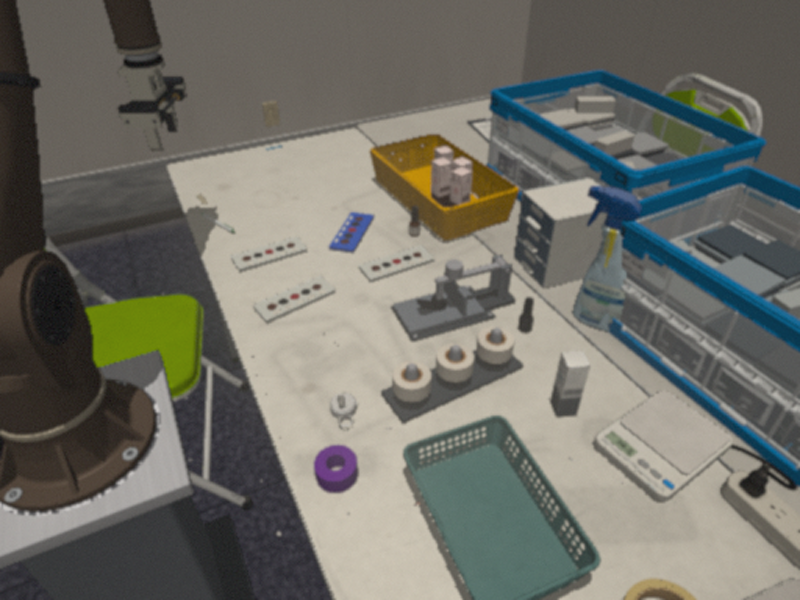

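The top view shows three white plates at (313,259), (240,361) and (320,361), and a blue decoy at (244,275). Three rolls sit on the stand at (465,244), (468,281) and (472,318). The holder is at (394,255) and the teal tray at (580,320). The side view agrees and shows no fourth plate.

```bash
cat >> h.py <<'E'
def rect(s,z,x0=0.2,x1=0.8,y0=-0.5,y1=0.5,m=1000):
    # rectified view of the plane at z: col=(y1-y)*m, row=(x1-x)*m
    c=np.array([[x0,y0,z],[x0,y1,z],[x1,y1,z],[x1,y0,z]])
    dst=np.array([[(y1-p[1])*m,(x1-p[0])*m] for p in c],np.float32)
    H=cv2.getPerspectiveTransform(proj(s,c).astype(np.float32),dst)
    return cv2.warpPerspective(s['image'],H,(int((y1-y0)*m),int((x1-x0)*m)),flags=cv2.INTER_CUBIC)
def plates(s,z=0.01):
    """dark/red dots in rows -> list of (x,y,yaw deg) of rows of 5 dots on white"""
    r=rect(s,z); hsv=cv2.cvtColor(r,cv2.COLOR_RGB2HSV)
    m=((hsv[...,2]<130)|((hsv[...,1]>130)&((hsv[...,0]<12)|(hsv[...,0]>168)))).astype(np.uint8)
    n,_,st,ce=cv2.connectedComponentsWithStats(m)
    d=[np.array([0.8-ce[i][1]/1000,0.5-ce[i][0]/1000]) for i in range(1,n) if 60<st[i][4]<500 and max(st[i][2:4])<28]
    out=[]
    for i,a in enumerate(d):
        for b in d[i+1:]:
            L=np.linalg.norm(b-a)
            if not 0.09<L<0.14: continue
            e=(b-a)/L
            on=[c for c in d if abs(np.cross(e,c-a))<0.006 and -0.004<e@(c-a)<L+0.004]
            if len(on)==5:
                c=np.mean(on,0); yaw=np.degrees(np.arctan2(e[1],e[0]))%180
                col=r[int((0.8-c[0])*1000)+0, int((0.5-c[1])*1000)]
                n_=np.array([-e[1],e[0]])*0.02+c
                out.append((c.round(4),round(yaw,1),round(L,3),r[int((.8-n_[0])*1000),int((.5-n_[1])*1000)]))
    return out
E
python3 - <<'E'
from h import *
import pickle
S=pickle.load(open('s0.pkl','rb')); s=S['top']
for p in plates(s): print(*p)
r=rect(s,0.02,0.2,0.8,-0.4,0.3)
r=r[:, :]
for i in range(0,700,50): cv2.line(r,(i,0),(i,599),(255,0,0) if i%100==0 else (120,200,255),1)
for i in range(0,600,50): cv2.line(r,(0,i),(699,i),(255,0,0) if i%100==0 else (120,200,255),1)
cv2.imwrite('pics/rect0.png',r[:,:,::-1])
E
```

```text
[0.6643 0.2022] 2.8 0.104 [222 212 191]
[0.6261 0.3678] 49.0 0.104 [ 39  85 176]
[0.4223 0.3663] 4.0 0.104 [214 201 179]
[0.4236 0.1835] 11.7 0.104 [223 211 188]
```

View pics/rect0.png

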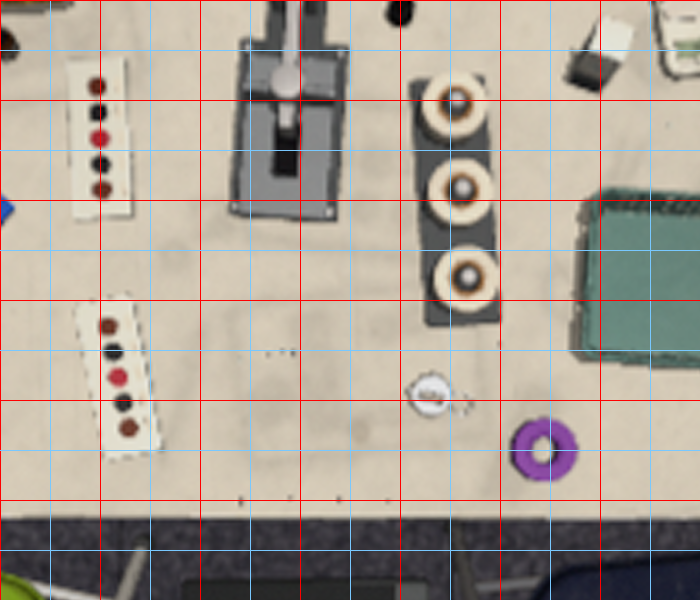

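The holder front edge is near x 0.59, y 0.015, with a slight yaw. I'll turn the tool and look from close by.

Request:
{"op": "move_arm", "data": {
  "deltas": [
    [[0,0,0],-6.65],
    [[0,0,0],-6.65],
    [[0,0,0],-6.65],
    [[0,0,0],-6.65],
    [[-0.02,-0.045,-0.01],0],
    [[-0.02,-0.045,-0.01],0],
    [[-0.02,-0.045,-0.01],0],
    [[-0.02,-0.045,-0.01],0],
    [[-0.02,-0.045,-0.01],0],
    [[-0.02,-0.045,-0.01],0]
  ],
  "gripper": 0.09
}}

```text
clock: 1.1
tool_pos: [0.3997, 0.2878, 0.3037]
tool_rot: [0.0, 1.0, -0.0, -0.0]
force: [1.3, 0.1, 0.5]
gripper_width: 0.0898
gripper_force: 0.0
```

Request:
{"op": "move_arm", "data": {
  "deltas": [
    [[-0.02,-0.045,0],0],
    [[-0.02,-0.045,0],0],
    [[-0.02,-0.045,0],0],
    [[-0.02,-0.045,0],0],
    [[-0.02,-0.045,0],0],
    [[0,-0.03,0],0],
    [[0,0,0],0]
  ]
}}

```text
clock: 1.8
tool_pos: [0.4993, 0.0295, 0.3032]
tool_rot: [0.004, 1.0, -0.001, -0.0]
force: [1.2, 0.0, 0.5]
gripper_width: 0.0901
gripper_force: 0.0
```

```bash
python3 - <<'E'
from h import *
import pickle
w=snap('wrist'); t=snap('top'); sd=snap('side'); pickle.dump((w,t,sd),open('s1.pkl','wb'))
cv2.imwrite('pics/w1.png',cv2.resize(w['image'][:,:,::-1],(800,600),interpolation=cv2.INTER_CUBIC))
for p in plates(t): print(*p)
e=env.state();print(e['tool_pos'],e['tool_rot'])
R=cv2.Rodrigues(np.array(w['rvec'],float))[0];print(-R.T@np.array(w['tvec']).ravel(),R[2])
E
```

```text
[0.6643 0.2022] 2.6 0.104 [102  93  84]
[0.6261 0.3678] 49.1 0.104 [ 44  94 190]
[0.4223 0.3662] 4.1 0.104 [226 217 195]
[0.4237 0.1835] 11.8 0.105 [233 224 204]
[0.49899704 0.0357267  0.30319773] [ 4.38321640e-05  9.99999930e-01  2.59628375e-04 -2.64136306e-04]
[0.42590428 0.0297972  0.44347193] [ 0.27445897 -0.00461502 -0.96158774]
```

View pics/w1.png

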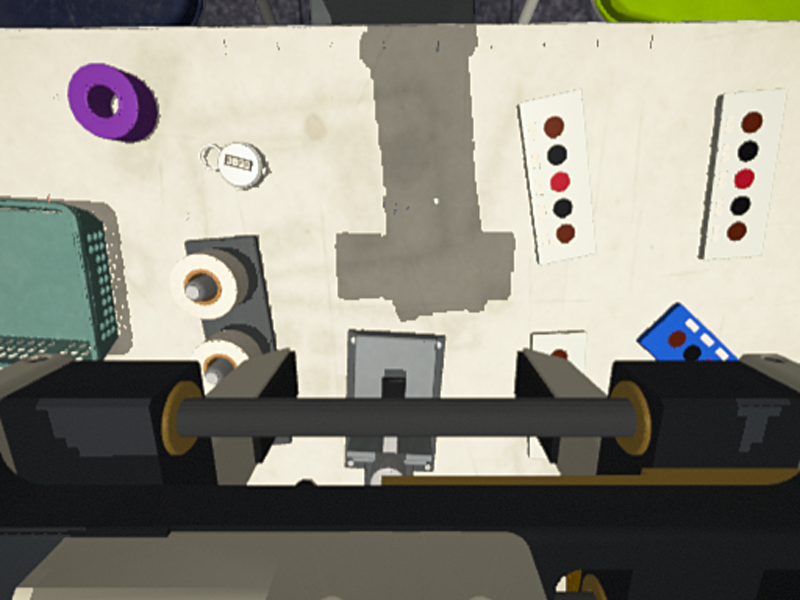

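The wrist view shows the holder front at (347–445, 330), rolls at left and plates at right. I'll rectify it at deck height.

```bash
python3 - <<'E'
from h import *
import pickle
w,t,sd=pickle.load(open('s1.pkl','rb')); s0=pickle.load(open('s0.pkl','rb'))['top']
a=rect(w,0.02,0.56,0.76,-0.055,0.08,2900); b=rect(s0,0.02,0.56,0.76,-0.055,0.08,2900)
r=np.hstack([a,b])
for k in range(0,20):
    v=int(k*0.01*2900); cv2.line(r,(0,v),(r.shape[1],v),(255,0,0) if k%5==1 else (120,160,255),1)
for o in(0,a.shape[1]):
  for k in range(0,14):
    v=o+int(k*0.01*2900); cv2.line(r,(v,0),(v,r.shape[0]),(0,160,0) if k==8 else (150,255,150),1)
print(r.shape); cv2.imwrite('pics/hr.png',r[:,:,::-1])
E
```

```text
(579, 782, 3)
```

View pics/hr.png

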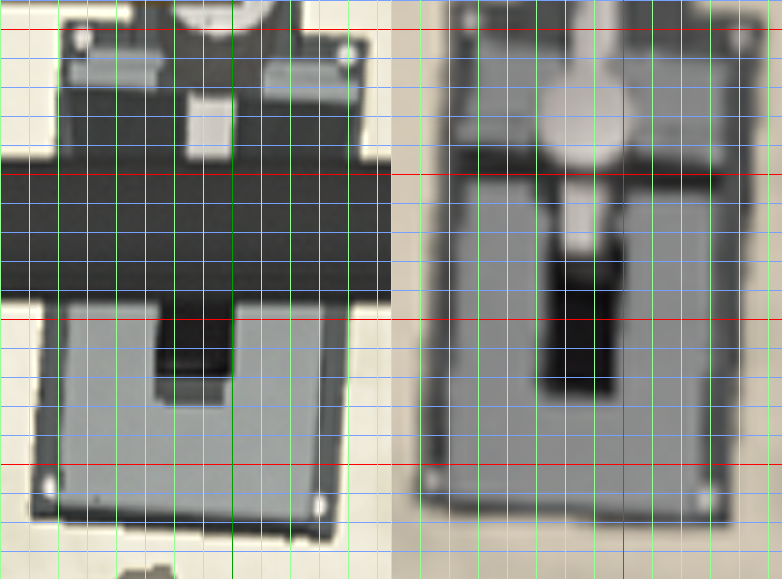

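```bash
cat >> h.py <<'E'
from scipy.spatial.transform import Rotation as Ro
def pose():
    e=env.state(); M=Ro.from_quat(e['tool_rot']).as_matrix(); return np.array(e['tool_pos']),M,np.degrees(np.arctan2(M[1,0],M[0,0]))
def to(x,y,z,yaw):
    """turn (deg about tool z) first, then shift in turned tool axes"""
    p,M,a=pose(); r=-((yaw-a+90)%180-90); b=np.radians(a-r)
    d=np.array([x,y,z])-p; c,s=np.cos(b),np.sin(b)
    print('turn %.1f then mm'%r, np.round(1000*np.array([c*d[0]+s*d[1], s*d[0]-c*d[1], -d[2]]),1),'from',p.round(4),round(a,1))
def loc(c,yaw,u):  # point at u along the length from c
    return np.array(c)+u*np.array([np.cos(np.radians(yaw)),np.sin(np.radians(yaw))])
E
python3 - <<'E'
from h import *
import pickle
w,t,sd=pickle.load(open('s1.pkl','rb')); s0=pickle.load(open('s0.pkl','rb'))['top']
def edges(s,z,x0,x1):
    m=2000;r=cv2.cvtColor(rect(s,z,x0,x1,-0.08,0.11,m),cv2.COLOR_RGB2GRAY).astype(float)
    mid=int((.11-.014)*m);o=[]
    for side in(0,1):
        P=[]
        for i in range(r.shape[0]):
            row=r[i]; br=np.where(row>165)[0]
            br=br[br<mid-60] if side==0 else br[br>mid+60]
            if len(br): P.append((x1-i/m, .11-(br.max() if side==0 else br.min())/m))
        P=np.array(P); f=np.polyfit(P[:,0]-.62,P[:,1],1)
        for _ in range(3):
            q=np.abs(np.polyval(f,P[:,0]-.62)-P[:,1]); P2=P[q<max(.0015,np.median(q)*2)]; f=np.polyfit(P2[:,0]-.62,P2[:,1],1)
        o.append(f); print(side,np.degrees(np.arctan(f[0])),f[1])
    print('mid y at x=.62',(o[0][1]+o[1][1])/2,'width',o[0][1]-o[1][1])
edges(w,0.006,.59,.65); edges(s0,0.006,.60,.74)
to(*loc([.4236,.1835],11.7,-.055),0.12,180+11.7)
E
```

```text
0 -4.008487389805608 0.0695246783357538
1 -13.122242029981358 -0.03798311794444373
mid y at x=.62 0.01577078019565504 width 0.10750779628019753
0 -3.955338735236805 0.07247089230365548
1 -4.067604746509135 -0.04108730586942617
mid y at x=.62 0.01569179321711466 width 0.11355819817308166
turn -11.7 then mm [ 98.9 160.  183.2] from [0.499  0.0357 0.3032] 180.0
```

Request:
{"op": "move_arm", "data": {
  "deltas": [
    [[0,0,0],-5.85],
    [[0,0,0],-5.85],
    [[0.024,0.04,0.03],0],
    [[0.024,0.04,0.03],0],
    [[0.024,0.04,0.03],0],
    [[0.024,0.04,0.03],0],
    [[0,0,0.04],0],
    [[0,0,0.023],0],
    [[0,0,0],0],
    [[0,0,0],0]
  ],
  "gripper": 0.09
}}

```text
clock: 2.95
tool_pos: [0.3851, 0.1595, 0.1326]
tool_rot: [-0.102, 0.995, -0.0, -0.0]
force: [-0.0, 0.0, 0.4]
gripper_width: 0.0901
gripper_force: 0.0
```

```bash
python3 - <<'E'
from h import *
w=snap('wrist'); 
print(plates(w))
to(*loc([.4236,.1835],11.7,-.052),0.02,191.7)
cv2.imwrite('pics/w2.png',w['image'][:,:,::-1])
E
```

```text
[]
turn 0.0 then mm [ 10.1  15.8 113.2] from [0.3858 0.1595 0.1332] -168.3
```

Request:
{"op": "move_arm", "data": {
  "deltas": [
    [[0.01,0.016,0.03],0],
    [[0,0,0.03],0],
    [[0,0,0.02],0],
    [[0,0,0],0],
    [[0,0,0],0]
  ],
  "gripper": 0.09
}}

```text
clock: 3.5
tool_pos: [0.3731, 0.1727, 0.0534]
tool_rot: [-0.101, 0.995, 0.0, 0.001]
force: [0.4, 0.7, -0.3]
gripper_width: 0.0901
gripper_force: 0.0
```

```bash
python3 - <<'E'
from h import *
w=snap('wrist','w3.png'); 
to(*loc([.4236,.1835],11.7,-.052),0.02,191.7)
E
```

```text
turn -0.1 then mm [ 0.6  0.2 33.6] from [0.3733 0.1729 0.0536] -168.4
```

View pics/w3.png

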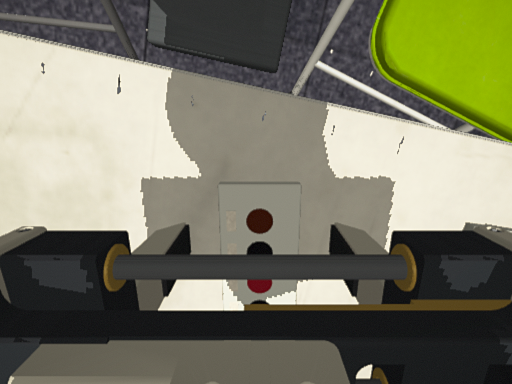

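The plate (219–301) is centred between the fingers (190–330). I'll go down and grip.

Request:
{"op": "move_arm", "data": {
  "deltas": [
    [[0,0,0.02],0],
    [[0,0,0.0135],0],
    [[0,0,0],0],
    [[0,0,0],0]
  ]
}}

```text
clock: 3.95
tool_pos: [0.373, 0.1726, 0.0198]
tool_rot: [-0.101, 0.995, 0.0, 0.001]
force: [-0.8, 0.0, 0.1]
gripper_width: 0.0902
gripper_force: 0.0
```

Request:
{"op": "move_arm", "data": {
  "deltas": [
    [[0,0,0],0],
    [[0,0,0],0],
    [[0,0,0],0],
    [[0,0,0],0],
    [[0,0,0],0],
    [[0,0,0],0],
    [[0,0,0],0],
    [[0,0,0],0]
  ],
  "gripper": 0.04
}}

```text
clock: 4.75
tool_pos: [0.3724, 0.1724, 0.0189]
tool_rot: [-0.102, 0.995, 0.0, 0.0]
force: [-0.1, -0.1, 6.7]
gripper_width: 0.0596
gripper_force: 30.0
```

Request:
{"op": "move_arm", "data": {
  "deltas": [
    [[0,0,-0.02],0],
    [[0,0,-0.03],0],
    [[0,0,-0.04],0],
    [[0,0,0],0],
    [[0,0,0],0],
    [[0,0,0],0]
  ]
}}

```text
clock: 5.35
tool_pos: [0.3717, 0.172, 0.108]
tool_rot: [-0.102, 0.995, -0.0, -0.001]
force: [-0.5, -1.1, -1.4]
gripper_width: 0.0594
gripper_force: 30.0
```

```bash
python3 - <<'E'
from h import *
print(env.state()['gripper_width'],env.state()['gripper_force'])
s=snap('side'); im=s['image'][:,:,::-1]
u=proj(s,pose()[0])[0].astype(int); print(u)
c=im[max(0,u[1]-110):u[1]+110, max(0,u[0]-130):u[0]+130]; cv2.imwrite('pics/s4.png',cv2.resize(c,None,fx=2.3,fy=2.3,interpolation=cv2.INTER_CUBIC))
for z in (.10,.09): print(plates(snap('top'),z))
# insertion start: plate centre at holder x=-110 => gripper holder x -162
H=np.array([.614,.0155])
to(*loc(H,-4,-.052-.115),0.11,176)
E
```

```text
0.059438461572497575 29.999815821647644
[168 170]
[(array([0.6431, 0.188 ]), np.float64(2.7), np.float64(0.098), array([230, 221, 200], dtype=uint8)), (array([0.6075, 0.3431]), np.float64(49.0), np.float64(0.097), array([ 42,  91, 186], dtype=uint8))]
[(array([0.6456, 0.1896]), np.float64(2.6), np.float64(0.098), array([230, 221, 199], dtype=uint8)), (array([0.6096, 0.3459]), np.float64(48.9), np.float64(0.098), array([ 42,  91, 186], dtype=uint8))]
turn 15.7 then mm [ -85.7 -139.1   -2.2] from [0.3716 0.1719 0.1078] -168.3
```

View pics/s4.png

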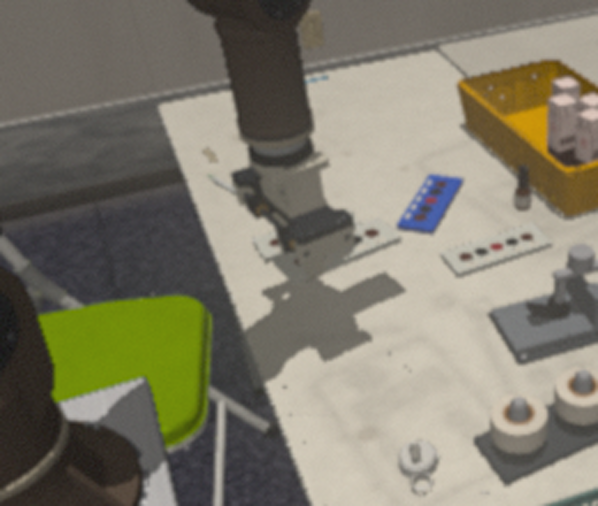

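Request:
{"op": "move_arm", "data": {
  "deltas": [
    [[0,0,0],7.85],
    [[0,0,0],7.85],
    [[-0.02,-0.03,0],0],
    [[-0.02,-0.035,0],0],
    [[-0.02,-0.035,0.01],0],
    [[-0.02,-0.035,0.02],0],
    [[-0.006,-0.004,0.02],0],
    [[0,0,0],0],
    [[0,0,0],0]
  ]
}}

```text
clock: 6.4
tool_pos: [0.4473, 0.0279, 0.0582]
tool_rot: [0.035, 0.999, -0.0, -0.001]
force: [-0.9, 0.1, -0.9]
gripper_width: 0.0592
gripper_force: 30.0
```

```bash
python3 - <<'E'
from h import *
H=np.array([.614,.0155])
to(*loc(H,-4,-.052-.115),0.043,176)
s=snap('side'); im=s['image'][:,:,::-1]
u=proj(s,pose()[0])[0].astype(int); print(u,pose()[0])
c=im[max(0,u[1]-90):u[1]+90, max(0,u[0]-100):u[0]+140]; cv2.imwrite('pics/s5.png',cv2.resize(c,None,fx=3,fy=3,interpolation=cv2.INTER_CUBIC))
p=pose()[0];print(plates(snap('top'),p[2]-.019+.01))
E
```

```text
turn -0.0 then mm [-0.2 -0.8 15.2] from [0.4473 0.0279 0.0582] 176.0
[210 203] [0.44765773 0.02847701 0.05879728]
[(array([0.6549, 0.1959]), np.float64(2.7), np.float64(0.101), array([231, 222, 201], dtype=uint8)), (array([0.6179, 0.3569]), np.float64(49.0), np.float64(0.101), array([ 42,  92, 187], dtype=uint8)), (array([0.4198, 0.3553]), np.float64(4.1), np.float64(0.101), array([225, 215, 191], dtype=uint8))]
```

View pics/s5.png

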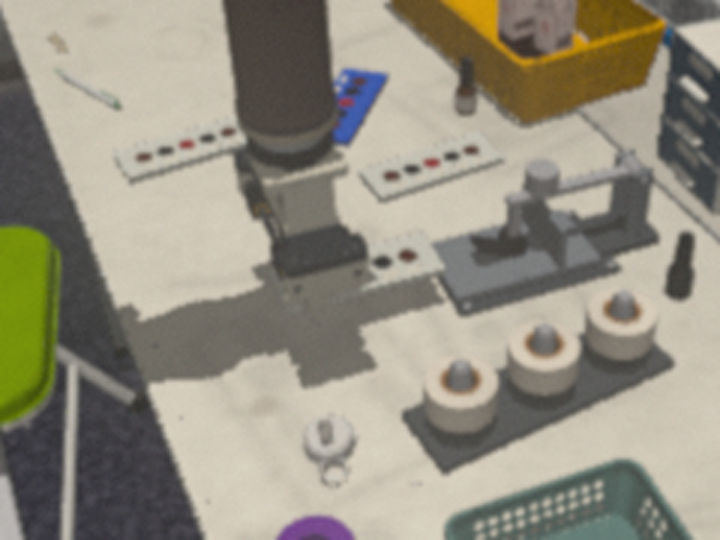

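The plate is held level with its front at the deck edge. I'll lower and slide it in.

Request:
{"op": "move_arm", "data": {
  "deltas": [
    [[0,-0.0008,0.0155],0],
    [[0,0,0],0],
    [[-0.015,0,0],0],
    [[-0.015,0,0],0],
    [[-0.01,0,0.001],0],
    [[-0.01,0,0.001],0],
    [[-0.01,0,0],0],
    [[-0.01,0,0],0],
    [[-0.01,0,0],0],
    [[0,0,0],0]
  ]
}}

```text
clock: 7.5
tool_pos: [0.5283, 0.021, 0.0409]
tool_rot: [0.035, 0.999, -0.0, -0.001]
force: [-0.1, -0.1, -1.0]
gripper_width: 0.0594
gripper_force: 30.0
```

Request:
{"op": "move_arm", "data": {
  "deltas": [
    [[-0.01,0,0],0],
    [[-0.01,0,0],0],
    [[-0.005,0,0],0],
    [[-0.004,0,0],0],
    [[0,0,0],0],
    [[0,0,0],0]
  ]
}}

```text
clock: 8.1
tool_pos: [0.5579, 0.0191, 0.0415]
tool_rot: [0.035, 0.999, 0.0, 0.001]
force: [1.1, -0.5, -2.3]
gripper_width: 0.0598
gripper_force: 30.0
```

```bash
python3 - <<'E'
from h import *
H=np.array([.614,.0155])
to(*loc(H,-4,-.052),0.04,176)
t=snap('top');print(proj(t,pose()[0]),env.state()['force'])
E
```

```text
turn -0.0 then mm [-4.3  0.4  1.5] from [0.5579 0.0191 0.0415] 176.0
[[249.80915258 192.3781101 ]] [ 1.13472858  0.41473575 -2.62647703]
```

Request:
{"op": "move_arm", "data": {
  "deltas": [
    [[-0.002,0,0.001],0],
    [[-0.002,0,0],0],
    [[0,0,0],0]
  ]
}}

```text
clock: 8.45
tool_pos: [0.5608, 0.0189, 0.0401]
tool_rot: [0.035, 0.999, 0.0, -0.0]
force: [-2.6, -0.7, -1.8]
gripper_width: 0.0594
gripper_force: 30.0
```

Request:
{"op": "move_arm", "data": {
  "deltas": [
    [[-0.002,0,0],0],
    [[0,0,0],0]
  ]
}}

```text
clock: 8.65
tool_pos: [0.5629, 0.0187, 0.0402]
tool_rot: [0.035, 0.999, -0.0, -0.0]
force: [-1.9, 0.6, -1.8]
gripper_width: 0.0599
gripper_force: 30.0
```

Request:
{"op": "move_arm", "data": {
  "deltas": [
    [[-0.002,0,0],0],
    [[0,0,0],0]
  ]
}}

```text
clock: 8.85
tool_pos: [0.5647, 0.0185, 0.0401]
tool_rot: [0.035, 0.999, -0.0, -0.0]
force: [-4.3, -0.6, -1.7]
gripper_width: 0.0602
gripper_force: 3.0
```

Request:
{"op": "move_arm", "data": {
  "deltas": [
    [[-0.002,0,0],0],
    [[0,0,0],0]
  ]
}}

```text
clock: 9.05
tool_pos: [0.5649, 0.0184, 0.0396]
tool_rot: [0.035, 0.999, -0.0, -0.002]
force: [-7.9, -1.0, 0.7]
gripper_width: 0.0596
gripper_force: 30.0
```

Request:
{"op": "move_arm", "data": {
  "deltas": [
    [[-0.002,0,0],0],
    [[0,0,0],0]
  ]
}}

```text
clock: 9.25
tool_pos: [0.565, 0.0183, 0.0396]
tool_rot: [0.035, 0.999, -0.0, -0.004]
force: [-12.7, 0.2, 7.2]
gripper_width: 0.0595
gripper_force: 30.0
```

```bash
python3 - <<'E'
from h import *
print(env.state()['force'],pose())
w=snap('wrist');t=snap('top');s=snap('side')
a=cv2.resize(t['image'][110:200,210:290,::-1],None,fx=5,fy=5,interpolation=cv2.INTER_CUBIC)
u=proj(s,[.62,.01,.03])[0].astype(int);print(u)
b=cv2.resize(s['image'][u[1]-45:u[1]+45,u[0]-40:u[0]+40,::-1],None,fx=5,fy=5,interpolation=cv2.INTER_CUBIC)
cv2.imwrite('pics/c6.png',np.hstack([a,b]))
E
```

```text
[-12.7443884    0.18436224   7.20078108] (array([0.56499745, 0.0183391 , 0.03956194]), array([[-9.97507665e-01,  7.01399164e-02, -7.67136279e-03],
       [ 7.01417143e-02,  9.97537036e-01,  3.47637378e-05],
       [ 7.65490683e-03, -5.03405442e-04, -9.99970574e-01]]), np.float64(175.97775510332536))
[267 197]
```

View pics/c6.png

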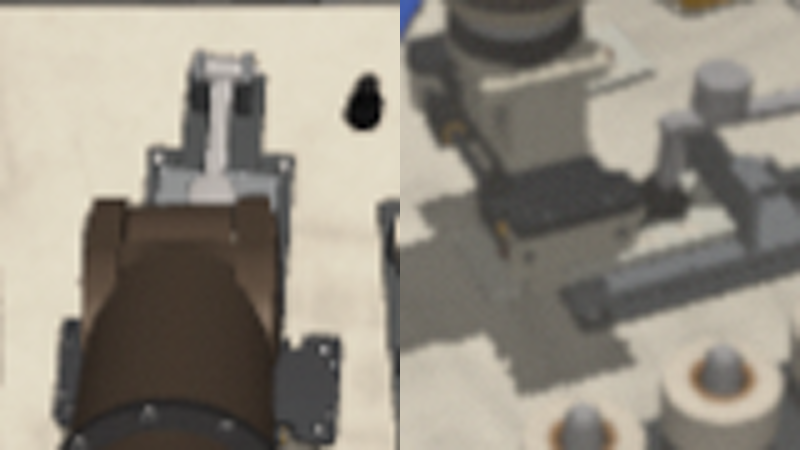

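Contact is firm: the tool stopped at x 0.565 with force −12.7 N, and the arm is up on the plate. I'll release and back off.

Request:
{"op": "move_arm", "data": {
  "deltas": [
    [[0.001,0,0],0],
    [[0,0,0],0],
    [[0,0,0],0],
    [[0,0,0],0],
    [[0,0,-0.03],0],
    [[0.02,0,-0.04],0],
    [[0.04,0.03,-0.04],0],
    [[0.04,0.045,-0.03],0],
    [[0.02,0.045,0],0],
    [[0,0.045,0],0]
  ],
  "gripper": 0.09
}}

```text
clock: 10.4
tool_pos: [0.4758, 0.1734, 0.1652]
tool_rot: [0.035, 0.999, 0.001, 0.001]
force: [1.5, 0.0, 0.4]
gripper_width: 0.0901
gripper_force: 0.0
```

```bash
python3 - <<'E'
from h import *
t=snap('top')
for z in(.01,.03): print(z,[(p[0],p[1]) for p in plates(t,z)])
to(*loc([.4223,.3662],4.0,-.052),0.06,184)
a=cv2.resize(t['image'][100:200,200:290,::-1],None,fx=6,fy=6,interpolation=cv2.INTER_CUBIC)
cv2.imwrite('pics/c7.png',a)
E
```

```text
0.01 [(array([0.6642, 0.2022]), np.float64(2.6)), (array([0.4223, 0.3662]), np.float64(4.1))]
0.03 [(array([0.6596, 0.199 ]), np.float64(2.8)), (array([0.421 , 0.3608]), np.float64(4.0))]
turn -7.6 then mm [ 93.7 186.7 105.1] from [0.4769 0.1828 0.1651] 176.4
```

View pics/c7.png

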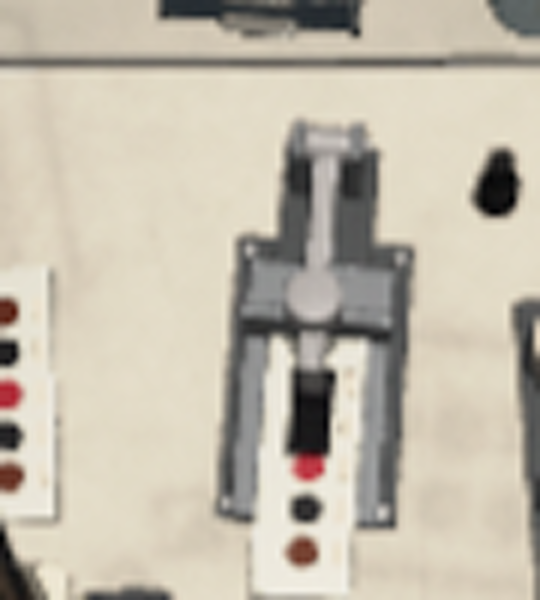

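Plate 1 is in, centred and up to the fence. Next is the plate at (0.422, 0.366).

Request:
{"op": "move_arm", "data": {
  "deltas": [
    [[0,0,0],-7.6],
    [[0.02,0.04,0],0],
    [[0.02,0.04,0.02],0],
    [[0.02,0.04,0.02],0],
    [[0.02,0.04,0.02],0],
    [[0.013,0.026,0.04],0],
    [[0,0,0],0],
    [[0,0,0],0]
  ],
  "gripper": 0.09
}}

```text
clock: 11.25
tool_pos: [0.3728, 0.3517, 0.063]
tool_rot: [-0.032, 0.999, -0.001, -0.001]
force: [0.6, -0.3, 0.6]
gripper_width: 0.0896
gripper_force: 0.0
```

```bash
python3 - <<'E'
from h import *
t=snap('top')
print([(p[0],p[1]) for p in plates(t)])
# red centre dot of the filed plate at z=.03
r=rect(t,.03,.55,.65,-.03,.06,2000);h=cv2.cvtColor(r,cv2.COLOR_RGB2HSV)
m=((h[...,1]>130)&((h[...,0]<8)|(h[...,0]>170))&(h[...,2]>130)).astype(np.uint8);M=cv2.moments(m,True)
print('red',.65-M['m01']/M['m00']/2000,.06-M['m10']/M['m00']/2000)
to(*loc([.4223,.3662],4.0,-.052),0.02,184)
E
```

```text
[(array([0.6643, 0.2022]), np.float64(2.6)), (array([0.6261, 0.3678]), np.float64(49.0))]
red 0.6143119533527697 0.015115889212827985
turn -0.5 then mm [ 2.8 11.5 43.9] from [0.374  0.3513 0.0639] -176.5
```

Request:
{"op": "move_arm", "data": {
  "deltas": [
    [[0.003,0.0115,0],-0.5],
    [[0,0,0.025],0],
    [[0,0,0],0]
  ]
}}

```text
clock: 11.6
tool_pos: [0.3695, 0.3627, 0.0382]
tool_rot: [-0.035, 0.999, -0.0, -0.0]
force: [-0.1, -0.2, 0.4]
gripper_width: 0.09
gripper_force: 0.0
```

```bash
python3 - <<'E'
from h import *
to(*loc([.4223,.3662],4.0,-.052),0.02,184)
w=snap('wrist')
r=rect(w,.01,.3,.5,.28,.45,2000); h=cv2.cvtColor(r,cv2.COLOR_RGB2HSV)
m=((h[...,1]>130)&((h[...,0]<8)|(h[...,0]>170))&(h[...,2]>60)).astype(np.uint8)
n,_,st,ce=cv2.connectedComponentsWithStats(m)
print([(st[i][4],.5-ce[i][1]/2000,.45-ce[i][0]/2000) for i in range(1,n) if st[i][4]>150])
for u in(-.052,0,.026): print(loc([.4223,.3662],4.0,u))
E
```

```text
turn 0.0 then mm [-0.9 -0.1 18.2] from [0.3695 0.3627 0.0382] -176.0
[(np.int32(1017), np.float64(0.42071238938053096), np.float64(0.364861848574238))]
[0.37042667 0.36257266]
[0.4223 0.3662]
[0.44823667 0.36801367]
```

Request:
{"op": "move_arm", "data": {
  "deltas": [
    [[-0.001,0,0.018],0],
    [[0,0,0],0],
    [[0,0,0],0]
  ]
}}

```text
clock: 11.95
tool_pos: [0.3709, 0.3631, 0.0217]
tool_rot: [-0.035, 0.999, 0.0, 0.0]
force: [0.5, -0.0, 0.8]
gripper_width: 0.09
gripper_force: 0.0
```

Request:
{"op": "move_arm", "data": {
  "deltas": [
    [[0,0,0],0],
    [[0,0,0],0],
    [[0,0,0],0],
    [[0,0,0],0],
    [[0,0,0],0],
    [[0,0,0],0],
    [[0,0,0],0]
  ],
  "gripper": 0.04
}}

```text
clock: 12.65
tool_pos: [0.3705, 0.3633, 0.021]
tool_rot: [-0.035, 0.999, 0.0, 0.0]
force: [-0.4, -1.8, 5.3]
gripper_width: 0.0591
gripper_force: 30.0
```

Request:
{"op": "move_arm", "data": {
  "deltas": [
    [[0,0,-0.02],0],
    [[0,0,-0.03],0],
    [[0,0,-0.03],0],
    [[0,0,0],4],
    [[0,0,0],4],
    [[0,0,0],0],
    [[0,0,0],0]
  ]
}}

```text
clock: 13.35
tool_pos: [0.3702, 0.363, 0.1005]
tool_rot: [0.033, 0.999, -0.0, -0.0]
force: [-0.3, -0.6, -0.9]
gripper_width: 0.0596
gripper_force: 30.0
```

```bash
python3 - <<'E'
from h import *
to(*loc([.6165,.0152],-4,-.052-.115),0.07,176)
E
```

```text
turn 0.2 then mm [-102.9 -329.8   30.5] from [0.3702 0.363  0.1005] 176.2
```

Request:
{"op": "move_arm", "data": {
  "deltas": [
    [[-0.01,-0.033,0],0.2],
    [[-0.013,-0.042,0],0],
    [[-0.013,-0.042,0],0],
    [[-0.013,-0.042,0],0],
    [[-0.013,-0.042,0],0],
    [[-0.013,-0.042,0.01],0],
    [[-0.013,-0.042,0.01],0],
    [[-0.013,-0.042,0.01],0],
    [[0,0,0],0],
    [[0,0,0],0]
  ]
}}

```text
clock: 14.35
tool_pos: [0.4475, 0.0286, 0.0703]
tool_rot: [0.037, 0.999, -0.0, -0.001]
force: [0.4, 1.4, -1.3]
gripper_width: 0.059
gripper_force: 30.0
```

```bash
python3 - <<'E'
from h import *
to(*loc([.6165,.0152],-4,-.052-.115),0.053,176)
E
```

```text
turn -0.2 then mm [-2.5 -1.5 17.3] from [0.4475 0.0286 0.0703] 175.8
```

Request:
{"op": "move_arm", "data": {
  "deltas": [
    [[-0.002,-0.0015,0.017],-0.2],
    [[0,0,0],0],
    [[-0.015,0,0],0],
    [[-0.015,0,0],0],
    [[-0.01,0,0],0],
    [[-0.01,0,0],0],
    [[-0.01,0,0],0],
    [[-0.01,0,0],0],
    [[-0.01,0,0],0],
    [[0,0,0],0]
  ]
}}

```text
clock: 15.35
tool_pos: [0.5302, 0.0226, 0.0536]
tool_rot: [0.034, 0.999, -0.0, -0.0]
force: [1.2, -0.0, -1.4]
gripper_width: 0.0595
gripper_force: 30.0
```

Request:
{"op": "move_arm", "data": {
  "deltas": [
    [[-0.01,0,0.001],0],
    [[-0.01,0,0],0],
    [[-0.005,0,0],0],
    [[-0.004,0,0],0],
    [[0,0,0],0],
    [[0,0,0],0]
  ]
}}

```text
clock: 15.95
tool_pos: [0.5593, 0.0206, 0.053]
tool_rot: [0.034, 0.999, 0.0, 0.001]
force: [0.8, -0.1, -1.8]
gripper_width: 0.0593
gripper_force: 30.0
```

```bash
python3 - <<'E'
from h import *
to(*loc([.6165,.0152],-4,-.052),0.051,176)
E
```

```text
turn 0.1 then mm [-5.4 -1.4  2. ] from [0.5593 0.0206 0.053 ] 176.1
```

Request:
{"op": "move_arm", "data": {
  "deltas": [
    [[-0.002,-0.001,0.001],0],
    [[-0.002,-0.0005,0.001],0],
    [[-0.001,0,0],0],
    [[0,0,0],0]
  ]
}}

```text
clock: 16.35
tool_pos: [0.5616, 0.0192, 0.051]
tool_rot: [0.034, 0.999, 0.0, -0.002]
force: [-8.1, 0.9, 9.0]
gripper_width: 0.0596
gripper_force: 30.0
```

Request:
{"op": "move_arm", "data": {
  "deltas": [
    [[-0.002,0,0],0],
    [[0,0,0],0]
  ]
}}

```text
clock: 16.55
tool_pos: [0.5631, 0.019, 0.0509]
tool_rot: [0.034, 0.999, 0.0, -0.002]
force: [-9.9, 1.4, 11.1]
gripper_width: 0.0592
gripper_force: 30.0
```

Request:
{"op": "move_arm", "data": {
  "deltas": [
    [[-0.002,0,0],0],
    [[0,0,0],0]
  ]
}}

```text
clock: 16.75
tool_pos: [0.5633, 0.019, 0.0509]
tool_rot: [0.034, 0.999, 0.0, -0.004]
force: [-15.5, 1.4, 18.8]
gripper_width: 0.0594
gripper_force: 30.0
```

Request:
{"op": "move_arm", "data": {
  "deltas": [
    [[0.002,0,-0.002],0],
    [[-0.001,0,0],0],
    [[-0.002,0,0],0],
    [[0,0,0],0]
  ]
}}

```text
clock: 17.15
tool_pos: [0.5634, 0.0186, 0.0512]
tool_rot: [0.034, 0.999, -0.0, -0.005]
force: [-12.9, 1.3, -0.6]
gripper_width: 0.0594
gripper_force: 29.9
```

Request:
{"op": "move_arm", "data": {
  "deltas": [
    [[0.001,0,0],0],
    [[0,0,0],0],
    [[0,0,0],0],
    [[0,0,0],0],
    [[0,0,-0.03],0],
    [[0.02,0,-0.04],0],
    [[0.03,0.03,-0.03],0],
    [[0.02,0.04,0],0],
    [[0,0.04,0],0],
    [[0,0.04,0],0]
  ],
  "gripper": 0.09
}}

```text
clock: 18.15
tool_pos: [0.5088, 0.1734, 0.1527]
tool_rot: [0.034, 0.999, 0.001, 0.001]
force: [1.5, -0.5, 0.7]
gripper_width: 0.0907
gripper_force: 0.0
```

```bash
python3 - <<'E'
from h import *
t=snap('top')
print([(p[0],p[1]) for p in plates(t)])
to(*loc([.6643,.2022],2.7,-.052),0.05,182.7)
a=cv2.resize(t['image'][110:200,215:285,::-1],None,fx=6,fy=6,interpolation=cv2.INTER_CUBIC)
s=snap('side'); u=proj(s,[.6,.01,.03])[0].astype(int)
b=cv2.resize(s['image'][u[1]-45:u[1]+45,u[0]-30:u[0]+30,::-1],None,fx=6,fy=6,interpolation=cv2.INTER_CUBIC)
cv2.imwrite('pics/c8.png',np.hstack([a,b]))
E
```

```text
[]
turn -6.2 then mm [-104.3   12.9  102.6] from [0.5088 0.1819 0.1526] 176.5
```

View pics/c8.png

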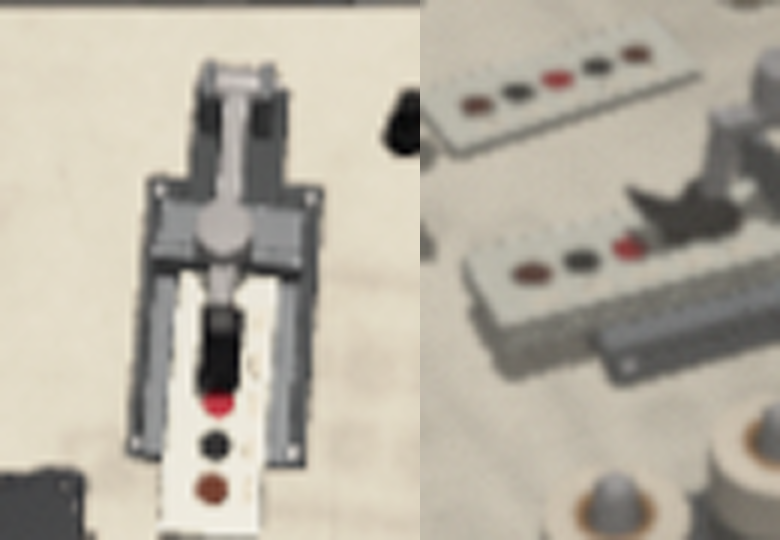

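Both plates look square in the holder. I'll go for the third plate.

Request:
{"op": "move_arm", "data": {
  "deltas": [
    [[0,0,0],-6.2],
    [[-0.035,0.004,0],0],
    [[-0.035,0.004,0.02],0],
    [[-0.034,0.005,0.04],0],
    [[0,0,0.03],0],
    [[0,0,0],0],
    [[0,0,0],0]
  ],
  "gripper": 0.09
}}

```text
clock: 18.95
tool_pos: [0.61, 0.1881, 0.0639]
tool_rot: [-0.02, 1.0, -0.0, -0.001]
force: [0.2, -0.0, 0.5]
gripper_width: 0.0897
gripper_force: 0.0
```

```bash
python3 - <<'E'
from h import *
to(*loc([.6643,.2022],2.7,-.052),0.02,182.7)
w=snap('wrist')
r=rect(w,.01,.55,.75,.12,.29,2000); h=cv2.cvtColor(r,cv2.COLOR_RGB2HSV)
m=((h[...,1]>130)&((h[...,0]<8)|(h[...,0]>170))&(h[...,2]>60)).astype(np.uint8)
n,_,st,ce=cv2.connectedComponentsWithStats(m)
print([(st[i][4],.75-ce[i][1]/2000,.29-ce[i][0]/2000) for i in range(1,n) if st[i][4]>150])
for u in(-.052,0): print(loc([.6643,.2022],2.7,u))
cv2.imwrite('pics/w9.png',w['image'][:,:,::-1])
E
```

```text
turn -0.4 then mm [-2.9 11.5 43.9] from [0.61   0.1881 0.0639] -177.7
[(np.int32(508), np.float64(0.6680698818897638), np.float64(0.201134842519685))]
[0.61235773 0.19975046]
[0.6643 0.2022]
```

Request:
{"op": "move_arm", "data": {
  "deltas": [
    [[-0.003,0.0115,0],-0.4],
    [[0,0,0.024],0],
    [[0,0,0.019],0],
    [[0,0,0],0],
    [[0,0,0],0]
  ]
}}

```text
clock: 19.5
tool_pos: [0.6135, 0.2011, 0.0222]
tool_rot: [-0.024, 1.0, 0.0, 0.001]
force: [0.2, -0.2, 1.0]
gripper_width: 0.0899
gripper_force: 0.0
```

Request:
{"op": "move_arm", "data": {
  "deltas": [
    [[0,0,0],0],
    [[0,0,0],0],
    [[0,0,0],0],
    [[0,0,0],0],
    [[0,0,0],0],
    [[0,0,0],0],
    [[0,0,0],0]
  ],
  "gripper": 0.04
}}

```text
clock: 20.2
tool_pos: [0.6132, 0.2002, 0.0211]
tool_rot: [-0.023, 1.0, 0.0, 0.0]
force: [-1.2, 0.3, 5.9]
gripper_width: 0.0594
gripper_force: 30.0
```

Request:
{"op": "move_arm", "data": {
  "deltas": [
    [[0,0,-0.02],0],
    [[0,0,-0.03],0],
    [[0,0,-0.03],0],
    [[0,0,0],3.3],
    [[0,0,0],3.3],
    [[0,0,0],0],
    [[0,0,0],0]
  ]
}}

```text
clock: 20.9
tool_pos: [0.6126, 0.2002, 0.1003]
tool_rot: [0.033, 0.999, -0.0, -0.0]
force: [-0.1, -0.8, -1.5]
gripper_width: 0.0596
gripper_force: 30.0
```

```bash
python3 - <<'E'
from h import *
to(*loc([.6165,.0152],-4,-.052-.115),0.083,176)
E
```

```text
turn 0.2 then mm [ 150.2 -184.2   17.3] from [0.6126 0.2002 0.1003] 176.2
```

Request:
{"op": "move_arm", "data": {
  "deltas": [
    [[0.03,0,0],0.2],
    [[0.04,0,0],0],
    [[0.04,0,0],0],
    [[0.04,-0.02,0],0],
    [[0,-0.04,0],0],
    [[0,-0.04,0],0],
    [[0,-0.04,0],0],
    [[0,-0.04,0.01],0],
    [[0,-0.004,0.008],0],
    [[0,0,0],0]
  ]
}}

```text
clock: 21.9
tool_pos: [0.4493, 0.0261, 0.0819]
tool_rot: [0.037, 0.999, -0.0, -0.001]
force: [-0.3, 0.1, -1.0]
gripper_width: 0.0594
gripper_force: 30.0
```

```bash
python3 - <<'E'
from h import *
to(*loc([.6165,.0152],-4,-.052-.115),0.0635,176)
E
```

```text
turn -0.2 then mm [-0.5  0.8 18.4] from [0.4493 0.0261 0.0819] 175.8
```

Request:
{"op": "move_arm", "data": {
  "deltas": [
    [[-0.0005,0,0.0185],-0.2],
    [[0,0,0],0],
    [[-0.015,0,0],0],
    [[-0.015,0,0],0],
    [[-0.01,0,0],0],
    [[-0.01,0,0],0],
    [[-0.01,0,0],0],
    [[-0.01,0,0],0],
    [[-0.01,0,0],0],
    [[0,0,0],0]
  ]
}}

```text
clock: 22.9
tool_pos: [0.5315, 0.0218, 0.0641]
tool_rot: [0.034, 0.999, -0.0, 0.0]
force: [1.5, -0.4, -1.7]
gripper_width: 0.0589
gripper_force: 30.0
```

Request:
{"op": "move_arm", "data": {
  "deltas": [
    [[-0.01,0,0.001],0],
    [[-0.01,0,0],0],
    [[-0.005,0,0],0],
    [[-0.004,0,0],0],
    [[0,0,0],0],
    [[0,0,0],0]
  ]
}}

```text
clock: 23.5
tool_pos: [0.5601, 0.0198, 0.0635]
tool_rot: [0.034, 0.999, 0.0, 0.001]
force: [0.6, 0.1, -2.1]
gripper_width: 0.0592
gripper_force: 30.0
```

```bash
python3 - <<'E'
from h import *
to(*loc([.6165,.0152],-4,-.052),0.0615,176)
E
```

```text
turn 0.1 then mm [-4.6 -0.6  2. ] from [0.5601 0.0198 0.0635] 176.1
```

Request:
{"op": "move_arm", "data": {
  "deltas": [
    [[-0.002,-0.001,0.001],0],
    [[-0.002,0,0.0005],0],
    [[-0.001,0,0],0],
    [[0,0,0],0]
  ]
}}

```text
clock: 23.9
tool_pos: [0.5638, 0.0184, 0.0615]
tool_rot: [0.034, 0.999, -0.0, -0.0]
force: [-3.1, -0.0, -1.7]
gripper_width: 0.0593
gripper_force: 30.0
```

Request:
{"op": "move_arm", "data": {
  "deltas": [
    [[-0.002,0,0],0],
    [[0,0,0],0]
  ]
}}

```text
clock: 24.1
tool_pos: [0.564, 0.0183, 0.0611]
tool_rot: [0.034, 0.999, -0.0, -0.002]
force: [-7.2, -0.3, 0.5]
gripper_width: 0.0594
gripper_force: 30.0
```

Request:
{"op": "move_arm", "data": {
  "deltas": [
    [[-0.002,0,0],0],
    [[0,0,0],0]
  ]
}}

```text
clock: 24.3
tool_pos: [0.5641, 0.0183, 0.061]
tool_rot: [0.034, 0.999, -0.0, -0.004]
force: [-14.0, 0.5, 8.6]
gripper_width: 0.0594
gripper_force: 30.0
```

Home again at −14 N. I'll release, close the fingers and press all three front ends to check they're home.

Request:
{"op": "move_arm", "data": {
  "deltas": [
    [[0.001,0,0],0],
    [[0,0,0],0],
    [[0,0,0],0],
    [[0,0,0],0],
    [[0,0,-0.02],0],
    [[0,0,-0.03],0],
    [[0.03,0,0],0],
    [[0.04,0,0],0],
    [[0,0,0],0],
    [[0,0,0],0]
  ],
  "gripper": 0.09
}}

```text
clock: 25.3
tool_pos: [0.4973, 0.0232, 0.1122]
tool_rot: [0.034, 0.999, 0.0, 0.0]
force: [0.3, -0.4, 0.5]
gripper_width: 0.0901
gripper_force: 0.0
```

Request:
{"op": "move_arm", "data": {
  "deltas": [
    [[0,0,0],0],
    [[0,0,0],0],
    [[0,0,0],0],
    [[0,0,0],0],
    [[0,0,0],0],
    [[0,0,0],0],
    [[0,0,0],0],
    [[0,0,0],0]
  ],
  "gripper": 0.0
}}

```text
clock: 26.1
tool_pos: [0.4974, 0.0231, 0.1117]
tool_rot: [0.034, 0.999, 0.0, 0.0]
force: [0.8, 0.3, -0.1]
gripper_width: 0.0306
gripper_force: 0.0
```

```bash
python3 - <<'E'
from h import *
to(*loc([.6165,.0152],-4,-.097),0.034,176); print(env.state()['gripper_width'])
E
```

```text
turn 0.1 then mm [-22.4   0.4  77.7] from [0.4974 0.0231 0.1117] 176.1
0.030637084859736454
```

Request:
{"op": "move_arm", "data": {
  "deltas": [
    [[0,0,0.04],0],
    [[0,0,0.038],0],
    [[-0.01,0,0],0],
    [[-0.01,0,0],0],
    [[0,0,0],0],
    [[0,0,0],0]
  ],
  "gripper": 0.03
}}

```text
clock: 26.7
tool_pos: [0.5189, 0.0218, 0.0353]
tool_rot: [0.034, 0.999, 0.0, 0.001]
force: [-0.1, 0.2, -1.0]
gripper_width: 0.0299
gripper_force: 0.0
```

Request:
{"op": "move_arm", "data": {
  "deltas": [
    [[-0.004,0,0],0],
    [[-0.003,0,0],0],
    [[0,0,0],0]
  ]
}}

```text
clock: 27.0
tool_pos: [0.5233, 0.0213, 0.034]
tool_rot: [0.034, 0.999, 0.0, -0.001]
force: [-4.2, -0.1, 3.3]
gripper_width: 0.03
gripper_force: 2.2
```

Request:
{"op": "move_arm", "data": {
  "deltas": [
    [[-0.003,0,0],0],
    [[0,0,0],0]
  ]
}}

```text
clock: 27.2
tool_pos: [0.5234, 0.0212, 0.0334]
tool_rot: [0.034, 0.999, -0.0, -0.004]
force: [-14.0, 1.6, 9.5]
gripper_width: 0.0302
gripper_force: 6.5
```

Request:
{"op": "move_arm", "data": {
  "deltas": [
    [[-0.003,0,0],0],
    [[0,0,0],0]
  ]
}}

```text
clock: 27.4
tool_pos: [0.5234, 0.0211, 0.0329]
tool_rot: [0.034, 0.999, -0.0, -0.006]
force: [-21.8, 1.5, 15.7]
gripper_width: 0.0299
gripper_force: 10.9
```

Request:
{"op": "move_arm", "data": {
  "deltas": [
    [[0.01,0,0],0],
    [[0.03,0,0],0],
    [[0.03,0,-0.02],0],
    [[0.02,0.02,-0.03],0],
    [[0,0.03,-0.03],0],
    [[0,0.04,-0.03],0],
    [[0,0.04,-0.03],0],
    [[0,0.04,-0.03],0],
    [[0,0,0],0],
    [[0,0,0],0]
  ],
  "gripper": 0.09
}}

```text
clock: 28.4
tool_pos: [0.4527, 0.1978, 0.2045]
tool_rot: [0.033, 0.999, 0.001, 0.001]
force: [-1.1, -1.7, -0.9]
gripper_width: 0.09
gripper_force: 0.0
```

```bash
python3 - <<'E'
from h import *
t=snap('top');s=snap('side')
print([(p[0],p[1],p[3]) for p in plates(t)])
a=cv2.resize(t['image'][110:200,215:285,::-1],None,fx=6,fy=6,interpolation=cv2.INTER_CUBIC)
u=proj(s,[.6,.01,.03])[0].astype(int)
b=cv2.resize(s['image'][u[1]-45:u[1]+45,u[0]-30:u[0]+30,::-1],None,fx=6,fy=6,interpolation=cv2.INTER_CUBIC)
cv2.imwrite('pics/c10.png',np.hstack([a,b]))
cv2.imwrite('pics/t10.png',t['image'][:,:,::-1])
# post stand: rolls as bright rings at z=.062; post tops at .082
r=rect(t,.062,.42,.76,-.26,-.08,2000); g=cv2.cvtColor(r,cv2.COLOR_RGB2HSV)
cv2.imwrite('pics/r10.png',np.ascontiguousarray(r[:,:,::-1]))
E
```

```text
[]
```

View pics/c10.png

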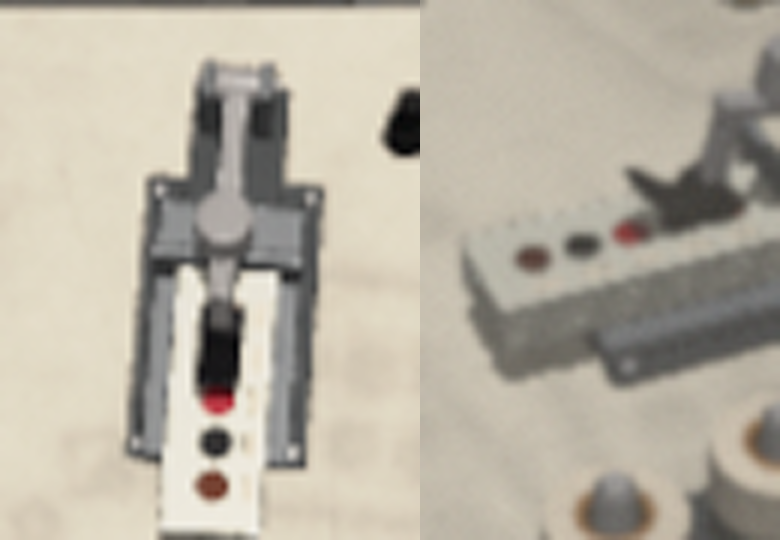

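View pics/r10.png

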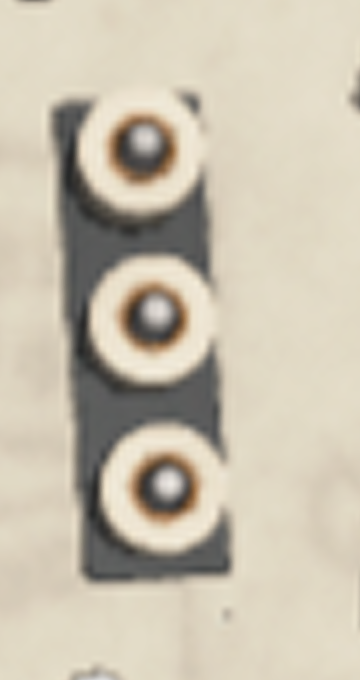

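The pile of three is square and tight. Rolls are at (142,152), (152,320) and (164,487) in the rectified view, all on posts. Next I'll compute the tray and roll poses.

```bash
python3 - <<'E'
from h import *
t=snap('top')
im=t['image']
# tray: teal mask floor region
h=cv2.cvtColor(im,cv2.COLOR_RGB2HSV); 
m=((h[...,0]>70)&(h[...,0]<100)&(h[...,1]>60)).astype(np.uint8); m=cv2.morphologyEx(m,cv2.MORPH_OPEN,np.ones((3,3)))
n,l,st,ce=cv2.connectedComponentsWithStats(m); i=1+np.argmax(st[1:,4]); print(st[i],ce[i])
c=max(cv2.findContours((l==i).astype(np.uint8),0,1)[0],key=cv2.contourArea)
bx=cv2.boxPoints(cv2.minAreaRect(c)); P=np.array([unproj(t,p,.05)[:2] for p in bx]); print(P.round(3),'c',P.mean(0).round(4))
P2=np.array([unproj(t,np.array(p)/1.5625,.052)[:2] for p in [(527,281),(638,289),(636,360),(520,351)]]); print(P2.round(3),P2.mean(0).round(4))
# rolls: circles
r=rect(t,.062,.42,.76,-.26,-.08,2000); g=cv2.medianBlur(cv2.cvtColor(r,cv2.COLOR_RGB2GRAY),5)
C=cv2.HoughCircles(g,cv2.HOUGH_GRADIENT,1,120,param1=80,param2=15,minRadius=58,maxRadius=70)[0]
for u,v,R in C: print('roll',round(.76-v/2000,4),round(-.08-u/2000,4),R/2)
print(env.state()['joint_positions'].round(2)); to(.5165,-.162,.15,176)
E
```

```text
[457 107  19   5  66] [466.13636364 109.27272727]
[[ 0.865 -0.732]
 [ 0.871 -0.798]
 [ 0.858 -0.798]
 [ 0.852 -0.732]] c [ 0.8613 -0.765 ]
[[ 0.601 -0.29 ]
 [ 0.582 -0.538]
 [ 0.423 -0.524]
 [ 0.443 -0.269]] [ 0.512  -0.4053]
roll 0.6002 -0.1558 31.6
roll 0.5162 -0.1622 31.85
roll 0.6862 -0.1498 31.4
[-0.59  0.26  0.1   1.95 -0.03  0.93  1.02]
turn -0.0 then mm [ -89.4 -351.7   53. ] from [0.4519 0.1951 0.203 ] 176.0
```

Request:
{"op": "move_arm", "data": {
  "deltas": [
    [[-0.009,-0.036,0],0],
    [[-0.01,-0.04,0],0],
    [[-0.01,-0.04,0],0],
    [[-0.01,-0.04,0],0],
    [[-0.01,-0.04,0],0],
    [[-0.01,-0.04,0],0],
    [[-0.01,-0.04,0.01],0],
    [[-0.01,-0.04,0.02],0],
    [[-0.01,-0.036,0.02],0],
    [[0,0,0],0]
  ],
  "gripper": 0.09
}}

```text
clock: 29.55
tool_pos: [0.5141, -0.1677, 0.1508]
tool_rot: [0.039, 0.999, -0.001, -0.002]
force: [-0.0, 0.3, -0.4]
gripper_width: 0.0901
gripper_force: 0.0
```

```bash
python3 - <<'E'
from h import *
to(.5162,-.1622,.05,176);print(env.state()['joint_positions'].round(2))
E
```

```text
turn -0.5 then mm [ -1.7   5.6 100.8] from [ 0.5141 -0.1677  0.1508] 175.5
[ 0.02  0.4   0.26  1.91 -0.13  0.85  1.84]
```

Request:
{"op": "move_arm", "data": {
  "deltas": [
    [[-0.002,0.0055,0],-0.5],
    [[0,0,0.03],0],
    [[0,0,0.03],0],
    [[0,0,0.025],0],
    [[0,0,0.016],0],
    [[0,0,0],0],
    [[0,0,0],0]
  ]
}}

```text
clock: 30.25
tool_pos: [0.5194, -0.1543, 0.0532]
tool_rot: [0.029, 1.0, 0.0, -0.0]
force: [-0.2, 0.5, 0.6]
gripper_width: 0.0902
gripper_force: 0.0
```

Request:
{"op": "move_arm", "data": {
  "deltas": [
    [[0,0,0],0],
    [[0,0,0],0],
    [[0,0,0],0],
    [[0,0,0],0],
    [[0,0,0],0],
    [[0,0,0],0]
  ],
  "gripper": 0.045
}}

```text
clock: 30.85
tool_pos: [0.5193, -0.1587, 0.0536]
tool_rot: [0.031, 1.0, -0.002, 0.001]
force: [-1.7, -10.4, 2.7]
gripper_width: 0.0637
gripper_force: 30.0
```

Request:
{"op": "move_arm", "data": {
  "deltas": [
    [[0,0,-0.015],0],
    [[0,0,-0.02],0],
    [[0,0,-0.025],0],
    [[0,0,-0.03],0],
    [[0,0,-0.03],0],
    [[0,0,0],0],
    [[0,0,0],0]
  ]
}}

```text
clock: 31.55
tool_pos: [0.5195, -0.1552, 0.1733]
tool_rot: [0.03, 1.0, 0.0, 0.001]
force: [-0.2, 0.0, -0.3]
gripper_width: 0.064
gripper_force: 30.0
```

```bash
python3 - <<'E'
from h import *
p,M,a=pose();print(p,a); d=np.array([.506,-.479,.15])-p; print('shift before turning',(M.T@d*1000).round(1)); to(.506,-.479,.15,85.6)
E
```

```text
[ 0.51946418 -0.15522104  0.17329325] 176.56911828590245
shift before turning [  -5.9 -324.    23.3]
turn -89.0 then mm [323.9 -11.4  23.3] from [ 0.5195 -0.1552  0.1733] 176.6
```

Request:
{"op": "move_arm", "data": {
  "deltas": [
    [[0,-0.04,0],0],
    [[0,-0.04,0],0],
    [[0,-0.04,0],0],
    [[0,-0.04,0],0],
    [[0,-0.04,0],0],
    [[0,-0.04,0],0],
    [[0,-0.04,0],0],
    [[-0.006,-0.04,0],0],
    [[0,0,0],0]
  ]
}}

```text
clock: 32.45
tool_pos: [0.5028, -0.4812, 0.1706]
tool_rot: [0.033, 0.999, -0.001, -0.002]
force: [0.1, -0.9, -0.6]
gripper_width: 0.064
gripper_force: 30.0
```

Request:
{"op": "move_arm", "data": {
  "deltas": [
    [[0,0,0],8],
    [[0,0,0],8],
    [[0,0,0],8],
    [[0,0,0],8],
    [[0,0,0],8],
    [[0,0,0],8],
    [[0,0,0],8],
    [[0,0,0],8],
    [[0,0,0],8],
    [[0,0,0],8]
  ]
}}

```text
clock: 33.45
tool_pos: [0.5056, -0.4742, 0.1709]
tool_rot: [0.668, 0.745, 0.0, -0.001]
force: [0.8, -0.1, -0.5]
gripper_width: 0.0642
gripper_force: 30.0
```

Request:
{"op": "move_arm", "data": {
  "deltas": [
    [[0,0,0],8],
    [[0,0,0],3],
    [[0,0,0],0],
    [[0,0,0],0],
    [[0,0,0],0]
  ]
}}

```text
clock: 33.95
tool_pos: [0.5058, -0.4748, 0.1721]
tool_rot: [0.733, 0.68, -0.0, -0.0]
force: [-0.2, -0.2, -1.0]
gripper_width: 0.0641
gripper_force: 30.0
```

```bash
python3 - <<'E'
from h import *
to(.506,-.479,.028,85.6);print(env.state()['joint_positions'].round(2))
w=snap('wrist','w11.png'); s=snap('side','s11.png'); cv2.imwrite('pics/ws.png',np.hstack([w['image'],s['image']])[:,:,::-1]);
t=snap('top'); im=t['image'].copy()
c=np.array([.512,-.405]);
def q(x,y,z): 
    a=np.radians(-4.4); return [c[0]+np.cos(a)*x-np.sin(a)*y, c[1]+np.sin(a)*x+np.cos(a)*y, z]
for X,Y,Z,col in((.0855,.1285,.052,(255,0,0)),(.07,.113,.002,(255,255,0))):
    for s in (w,t): pass
    p=proj(t,[q(-X,-Y,Z),q(X,-Y,Z),q(X,Y,Z),q(-X,Y,Z)]); big=cv2.resize(im,None,fx=4,fy=4,interpolation=cv2.INTER_CUBIC) if Z>.05 else big
    cv2.polylines(big,[(p*4+1.5).astype(int)],True,col,1)
cv2.imwrite('pics/tr.png',big[640:1000,1240:1700,::-1])
E
```

```text
turn 0.0 then mm [ -4.1   0.5 144.1] from [ 0.5058 -0.4748  0.1721] 85.6
[ 0.26  0.69  0.72  1.51 -0.48  1.13  1.  ]
```

View pics/tr.png

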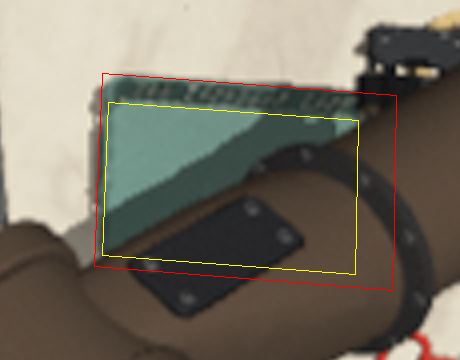

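The overlay fits the tray rim and floor. The arm hides part of the tray, but the left and top edges match. Lowering the roll.

Request:
{"op": "move_arm", "data": {
  "deltas": [
    [[-0.003,0,0.04],0],
    [[0,0,0.04],0],
    [[0,0,0.03],0],
    [[0,0,0.02],0],
    [[0,0,0.01],0],
    [[0,0,0.005],0],
    [[0,0,0],0],
    [[0,0,0],0]
  ]
}}

```text
clock: 34.9
tool_pos: [0.5063, -0.4788, 0.029]
tool_rot: [0.734, 0.679, 0.0, 0.001]
force: [0.6, -0.1, -0.5]
gripper_width: 0.0641
gripper_force: 30.0
```

Request:
{"op": "move_arm", "data": {
  "deltas": [
    [[0,0,0.002],0],
    [[0,0,0],0]
  ]
}}

```text
clock: 35.1
tool_pos: [0.506, -0.4783, 0.0263]
tool_rot: [0.734, 0.679, 0.0, 0.0]
force: [0.1, 0.0, -0.4]
gripper_width: 0.0637
gripper_force: 30.0
```

Floor is nearly reached, so I'll release at a limited opening and rise.

Request:
{"op": "move_arm", "data": {
  "deltas": [
    [[0,0,0.001],0],
    [[0,0,0],0],
    [[0,0,0],0],
    [[0,0,0],0],
    [[0,0,-0.02],0],
    [[0,0,-0.04],0],
    [[0,0,-0.05],0],
    [[0,0,-0.04],0],
    [[0,0,0],0],
    [[0,0,0],0]
  ],
  "gripper": 0.078
}}

```text
clock: 36.1
tool_pos: [0.5061, -0.4784, 0.1758]
tool_rot: [0.734, 0.679, 0.0, 0.001]
force: [-0.6, 0.0, -1.5]
gripper_width: 0.0782
gripper_force: 0.0
```

Request:
{"op": "move_arm", "data": {
  "deltas": [
    [[0,0,0],-8],
    [[0,0,0],-8],
    [[0,0,0],-8],
    [[0,0,0],-8],
    [[0,0,0],-8],
    [[0,0,0],-8],
    [[0,0,0],-8],
    [[0,0,0],-8],
    [[0,0,0],-8],
    [[0,0,0],-8]
  ],
  "gripper": 0.09
}}

```text
clock: 37.1
tool_pos: [0.5052, -0.4771, 0.1726]
tool_rot: [0.123, 0.992, 0.001, -0.001]
force: [-0.4, 0.2, -0.1]
gripper_width: 0.09
gripper_force: 0.0
```

Request:
{"op": "move_arm", "data": {
  "deltas": [
    [[0,0,0],-8],
    [[0,0,0],-2.5],
    [[-0.015,0.04,0],0],
    [[-0.015,0.04,0],0],
    [[-0.015,0.04,0],0],
    [[-0.015,0.04,0],0],
    [[-0.015,0.04,0],0],
    [[0,0,0],0],
    [[0,0,0],0],
    [[0,0,0],0]
  ]
}}

```text
clock: 38.1
tool_pos: [0.5932, -0.2847, 0.1737]
tool_rot: [0.035, 0.999, -0.0, -0.001]
force: [-0.4, 0.3, -0.1]
gripper_width: 0.0903
gripper_force: 0.0
```

```bash
python3 - <<'E'
from h import *
to(.6002,-.1558,.13,176)
t=snap('top')
for z,name in((.034,'tray'),):
    r=rect(t,z,.42,.62,-.54,-.27,2000); g=cv2.medianBlur(cv2.cvtColor(r,cv2.COLOR_RGB2GRAY),5)
    C=cv2.HoughCircles(g,cv2.HOUGH_GRADIENT,1,100,param1=80,param2=15,minRadius=56,maxRadius=72)
    if C is not None:
        for u,v,R in C[0]: print(name,round(.62-v/2000,4),round(-.27-u/2000,4),R/2)
# teal tray floor visible extents
r=rect(t,.002,.40,.66,-.58,-.24,1000);h=cv2.cvtColor(r,cv2.COLOR_RGB2HSV)
m=((h[...,0]>75)&(h[...,0]<95)&(h[...,1]>40)).astype(np.uint8);n,l,st,ce=cv2.connectedComponentsWithStats(m);print(st[1+np.argmax(st[1:,4])])
E
```

```text
turn -0.0 then mm [  2.1 129.   43.7] from [ 0.5932 -0.2847  0.1737] 176.0
tray 0.5068 -0.4748 31.6
[  170    57   147   177 12201]
```

Roll 1 is standing in the tray at (0.507, −0.475). On to the middle roll.

Request:
{"op": "move_arm", "data": {
  "deltas": [
    [[0.002,0.043,0],0],
    [[0,0.043,0],0],
    [[0,0.043,0.02],0],
    [[0,0,0.024],0],
    [[0,0,0],0],
    [[0,0,0],0],
    [[0,0,0],0]
  ]
}}

```text
clock: 38.85
tool_pos: [0.6014, -0.1575, 0.1319]
tool_rot: [0.036, 0.999, -0.001, 0.001]
force: [0.8, -0.5, -0.2]
gripper_width: 0.0904
gripper_force: 0.0
```

```bash
python3 - <<'E'
from h import *
to(.6002,-.1558,.053,176)
E
```

```text
turn -0.1 then mm [ 1.3  1.6 78.9] from [ 0.6014 -0.1575  0.1319] 175.9
```

Request:
{"op": "move_arm", "data": {
  "deltas": [
    [[0.001,0.0015,0.03],0],
    [[0,0,0.03],0],
    [[0,0,0.019],0],
    [[0,0,0],0],
    [[0,0,0],0]
  ]
}}

```text
clock: 39.35
tool_pos: [0.6008, -0.1547, 0.0528]
tool_rot: [0.035, 0.999, -0.0, 0.001]
force: [-0.1, -0.1, 0.8]
gripper_width: 0.0898
gripper_force: 0.0
```

Request:
{"op": "move_arm", "data": {
  "deltas": [
    [[0,0,0],0],
    [[0,0,0],0],
    [[0,0,0],0],
    [[0,0,0],0],
    [[0,0,0],0],
    [[0,0,0],0]
  ],
  "gripper": 0.045
}}

```text
clock: 39.95
tool_pos: [0.6007, -0.1535, 0.0524]
tool_rot: [0.034, 0.999, -0.0, 0.001]
force: [-1.1, -0.8, 6.2]
gripper_width: 0.0641
gripper_force: 30.0
```

Request:
{"op": "move_arm", "data": {
  "deltas": [
    [[0,0,-0.015],0],
    [[0,0,-0.02],0],
    [[0,0,-0.025],0],
    [[0,0,-0.03],0],
    [[0,0,-0.03],0],
    [[0,0,0],0],
    [[0,0,0],0]
  ]
}}

```text
clock: 40.65
tool_pos: [0.6006, -0.1532, 0.173]
tool_rot: [0.034, 0.999, 0.0, 0.001]
force: [0.1, -0.4, -0.8]
gripper_width: 0.0639
gripper_force: 30.0
```

```bash
python3 - <<'E'
from h import *
p,M,a=pose();print(p,a); d=np.array([.512,-.402,.15])-p; print('shift before turning',(M.T@d*1000).round(1),'turn',a-85.6)
E
```

```text
[ 0.60060212 -0.15321145  0.1729837 ] 176.07319202294568
shift before turning [  71.4 -254.3   22.8] turn 90.47319202294568
```

Request:
{"op": "move_arm", "data": {
  "deltas": [
    [[0.009,-0.034,0],0],
    [[0.011,-0.038,0],0],
    [[0.011,-0.038,0],0],
    [[0.011,-0.038,0],0],
    [[0.011,-0.038,0],0],
    [[0.011,-0.038,0],0],
    [[0.008,-0.03,0],0],
    [[0,0,0],0],
    [[0,0,0],8],
    [[0,0,0],8]
  ]
}}

```text
clock: 41.65
tool_pos: [0.5105, -0.401, 0.1705]
tool_rot: [0.176, 0.984, 0.001, -0.001]
force: [0.4, -0.3, -1.1]
gripper_width: 0.064
gripper_force: 30.0
```

Request:
{"op": "move_arm", "data": {
  "deltas": [
    [[0,0,0],8],
    [[0,0,0],8],
    [[0,0,0],8],
    [[0,0,0],8],
    [[0,0,0],8],
    [[0,0,0],8],
    [[0,0,0],8],
    [[0,0,0],8],
    [[0,0,0],8],
    [[0,0,0],2.5]
  ]
}}

```text
clock: 42.65
tool_pos: [0.511, -0.4003, 0.1704]
tool_rot: [0.735, 0.678, -0.0, -0.001]
force: [-0.3, 0.5, -1.0]
gripper_width: 0.0643
gripper_force: 30.0
```

Request:
{"op": "move_arm", "data": {
  "deltas": [
    [[0,0,0],0],
    [[0,0,0],0],
    [[0,0,0],0],
    [[0,0,0],0]
  ]
}}

```text
clock: 43.05
tool_pos: [0.511, -0.4016, 0.1716]
tool_rot: [0.734, 0.679, 0.0, -0.0]
force: [-0.2, 1.0, -0.7]
gripper_width: 0.0642
gripper_force: 30.0
```

```bash
python3 - <<'E'
from h import *
to(.512,-.4015,.026,85.6)
E
```

```text
turn 0.0 then mm [  0.2   1.  145.6] from [ 0.511  -0.4016  0.1716] 85.6
```

Request:
{"op": "move_arm", "data": {
  "deltas": [
    [[0,0.001,0.04],0],
    [[0,0,0.04],0],
    [[0,0,0.03],0],
    [[0,0,0.02],0],
    [[0,0,0.01],0],
    [[0,0,0.005],0],
    [[0,0,0],0],
    [[0,0,0],0]
  ]
}}

```text
clock: 43.85
tool_pos: [0.5126, -0.4025, 0.0279]
tool_rot: [0.734, 0.679, 0.0, 0.001]
force: [-0.1, -0.4, -1.0]
gripper_width: 0.0641
gripper_force: 30.0
```

Request:
{"op": "move_arm", "data": {
  "deltas": [
    [[0,0,0.0015],0],
    [[0,0,0],0],
    [[0,0,0],0],
    [[0,0,0],0],
    [[0,0,-0.02],0],
    [[0,0,-0.04],0],
    [[0,0,-0.05],0],
    [[0,0,-0.04],0],
    [[0,0,0],0],
    [[0,0,0],0]
  ],
  "gripper": 0.078
}}

```text
clock: 44.85
tool_pos: [0.5124, -0.402, 0.1761]
tool_rot: [0.734, 0.679, 0.0, 0.001]
force: [-0.2, 0.5, -1.0]
gripper_width: 0.0781
gripper_force: 0.0
```

Request:
{"op": "move_arm", "data": {
  "deltas": [
    [[0,0,0],-8],
    [[0,0,0],-8],
    [[0,0,0],-8],
    [[0,0,0],-8],
    [[0,0,0],-8],
    [[0,0,0],-8],
    [[0,0,0],-8],
    [[0,0,0],-8],
    [[0,0,0],-8],
    [[0,0,0],-8]
  ],
  "gripper": 0.09
}}

```text
clock: 45.85
tool_pos: [0.5113, -0.4009, 0.1731]
tool_rot: [0.123, 0.992, 0.001, -0.001]
force: [-0.3, -0.6, -0.5]
gripper_width: 0.0901
gripper_force: 0.0
```

Request:
{"op": "move_arm", "data": {
  "deltas": [
    [[0,0,0],-8],
    [[0,0,0],-2.5],
    [[-0.03,0.04,0],0],
    [[-0.03,0.04,0],0],
    [[-0.03,0.04,0],0],
    [[-0.03,0.04,0],0],
    [[-0.03,0.04,0],0],
    [[0,0,0],0],
    [[0,0,0],0],
    [[0,0,0],0]
  ]
}}

```text
clock: 46.85
tool_pos: [0.6741, -0.2137, 0.1738]
tool_rot: [0.035, 0.999, -0.0, -0.001]
force: [-1.4, -0.5, -0.3]
gripper_width: 0.0895
gripper_force: 0.0
```

```bash
cat > tr.py <<'E'
from h import *
t=snap('top')
r=rect(t,.034,.42,.62,-.54,-.27,2000); g=cv2.medianBlur(cv2.cvtColor(r,cv2.COLOR_RGB2GRAY),5)
C=cv2.HoughCircles(g,cv2.HOUGH_GRADIENT,1,100,param1=80,param2=15,minRadius=56,maxRadius=72)
if C is not None:
    for u,v,R in C[0]: print('tray',round(.62-v/2000,4),round(-.27-u/2000,4),R/2)
r=rect(t,.062,.42,.76,-.26,-.08,2000); g=cv2.medianBlur(cv2.cvtColor(r,cv2.COLOR_RGB2GRAY),5)
C=cv2.HoughCircles(g,cv2.HOUGH_GRADIENT,1,120,param1=80,param2=15,minRadius=58,maxRadius=70)
if C is not None:
    for u,v,R in C[0]: print('post',round(.76-v/2000,4),round(-.08-u/2000,4),R/2)
E
python3 - <<'E'
import tr
from h import *
to(.6862,-.1498,.13,176)
E
```

```text
tray 0.5062 -0.4748 31.8
tray 0.5122 -0.4028 30.95
turn -0.1 then mm [-7.7 65.2 44.2] from [ 0.674  -0.2143  0.1742] 175.9
```

Request:
{"op": "move_arm", "data": {
  "deltas": [
    [[-0.004,0.033,0],0],
    [[-0.004,0.032,0],0],
    [[0,0,0.02],0],
    [[0,0,0.024],0],
    [[0,0,0],0],
    [[0,0,0],0],
    [[0,0,0],0]
  ]
}}

```text
clock: 47.6
tool_pos: [0.6882, -0.1496, 0.1326]
tool_rot: [0.035, 0.999, -0.0, 0.001]
force: [-0.2, 0.9, 0.3]
gripper_width: 0.0902
gripper_force: 0.0
```

```bash
python3 - <<'E'
from h import *
to(.6862,-.1498,.053,176)
# carton clearance: draw nothing, print dark base extents on table plane right of the stand
t=snap('top'); r=rect(t,.117,.66,.82,-.36,-.2,1000); g=cv2.cvtColor(r,cv2.COLOR_RGB2HSV)
m=((g[...,2]>215)&(g[...,1]<25)).astype(np.uint8); n,_,st,ce=cv2.connectedComponentsWithStats(m)
print([(st[i],(.82-ce[i][1]/1000).round(3),(-.2-ce[i][0]/1000).round(3)) for i in range(1,n) if st[i][4]>150])
E
```

```text
turn -0.0 then mm [ 2.  -0.3 79.6] from [ 0.6882 -0.1496  0.1326] 176.0
[(array([131,   0,  28,  44, 568], dtype=int32), np.float64(0.803), np.float64(-0.345)), (array([139,  48,  20,  72, 743], dtype=int32), np.float64(0.74), np.float64(-0.349)), (array([  73,   66,   40,   44, 1130], dtype=int32), np.float64(0.733), np.float64(-0.293))]
```

Request:
{"op": "move_arm", "data": {
  "deltas": [
    [[0.002,0,0.03],0],
    [[0,0,0.03],0],
    [[0,0,0.0195],0],
    [[0,0,0],0],
    [[0,0,0],0]
  ]
}}

```text
clock: 48.15
tool_pos: [0.6864, -0.1486, 0.0529]
tool_rot: [0.034, 0.999, -0.0, 0.001]
force: [0.3, -0.6, -0.5]
gripper_width: 0.0901
gripper_force: 0.0
```

Request:
{"op": "move_arm", "data": {
  "deltas": [
    [[0,0,0],0],
    [[0,0,0],0],
    [[0,0,0],0],
    [[0,0,0],0],
    [[0,0,0],0],
    [[0,0,0],0]
  ],
  "gripper": 0.045
}}

```text
clock: 48.75
tool_pos: [0.6862, -0.1484, 0.0525]
tool_rot: [0.034, 0.999, -0.0, 0.0]
force: [-0.9, 0.4, 6.8]
gripper_width: 0.0629
gripper_force: 30.0
```

Request:
{"op": "move_arm", "data": {
  "deltas": [
    [[0,0,-0.015],0],
    [[0,0,-0.02],0],
    [[0,0,-0.025],0],
    [[0,0,-0.03],0],
    [[0,0,-0.03],0],
    [[0,0,0],0],
    [[0,0,0],0]
  ]
}}

```text
clock: 49.45
tool_pos: [0.6862, -0.1481, 0.173]
tool_rot: [0.034, 0.999, 0.0, 0.001]
force: [0.3, -0.9, -0.3]
gripper_width: 0.0625
gripper_force: 30.0
```

```bash
python3 - <<'E'
from h import *
p,M,a=pose();print(p,a); d=np.array([.518,-.3295,.17])-p; print('shift before turning',(M.T@d*1000).round(1),'turn',a-85.6)
E
```

```text
[ 0.68615528 -0.14811284  0.17296733] 176.0677211649284
shift before turning [ 155.3 -192.5    2.7] turn 90.4677211649284
```

Request:
{"op": "move_arm", "data": {
  "deltas": [
    [[0.025,-0.031,0],0],
    [[0.026,-0.032,0],0],
    [[0.026,-0.032,0],0],
    [[0.026,-0.032,0],0],
    [[0.026,-0.032,0],0],
    [[0.026,-0.0325,0],0],
    [[0,0,0],0],
    [[0,0,0],0],
    [[0,0,0],8],
    [[0,0,0],8]
  ]
}}

```text
clock: 50.45
tool_pos: [0.5189, -0.3268, 0.1709]
tool_rot: [0.175, 0.985, 0.001, -0.0]
force: [0.8, -0.6, -0.5]
gripper_width: 0.0628
gripper_force: 30.0
```

Request:
{"op": "move_arm", "data": {
  "deltas": [
    [[0,0,0],8],
    [[0,0,0],8],
    [[0,0,0],8],
    [[0,0,0],8],
    [[0,0,0],8],
    [[0,0,0],8],
    [[0,0,0],8],
    [[0,0,0],8],
    [[0,0,0],8],
    [[0,0,0],2.5]
  ]
}}

```text
clock: 51.45
tool_pos: [0.5191, -0.3264, 0.1707]
tool_rot: [0.735, 0.678, -0.0, -0.001]
force: [0.0, 0.2, -0.7]
gripper_width: 0.0626
gripper_force: 30.0
```

Request:
{"op": "move_arm", "data": {
  "deltas": [
    [[0,0,0],0],
    [[0,0,0],0],
    [[0,0,0],0],
    [[0,0,0],0]
  ]
}}

```text
clock: 51.85
tool_pos: [0.5182, -0.3283, 0.1716]
tool_rot: [0.734, 0.68, 0.0, -0.0]
force: [0.2, -0.3, -0.7]
gripper_width: 0.0627
gripper_force: 30.0
```

```bash
python3 - <<'E'
from h import *
to(.518,-.3295,.026,85.6); p,M,a=pose()
# bright roll visible from wrist camera: rectify at the roll's underside/top and report white extent along tool x
w=snap('wrist'); s=snap('side')
for n,c in(('wrist',w),('side',s)):
    h=cv2.cvtColor(c['image'],cv2.COLOR_RGB2HSV)
    # expected outline of the roll (bottom circle, top circle)
    th=np.linspace(0,2*np.pi,60,endpoint=False)
    for dz in(-.0225,.0095):
        q=proj(c,np.c_[p[0]+.032*np.cos(th),p[1]+.032*np.sin(th),np.full(60,p[2]+dz)])
        print(n,dz,q.min(0).round(),q.max(0).round())
    cv2.imwrite(f'pics/{n}_12.png',c['image'][:,:,::-1])
q=proj(s,[p+[0,0,-.007]])[0].astype(int)
print(s['image'][q[1]-25:q[1]+35:4,q[0]-30:q[0]+34:4].mean(2).astype(int))
E
```

```text
turn 0.0 then mm [-1.200e+00 -1.000e-01  1.456e+02] from [ 0.5182 -0.3283  0.1716] 85.6
wrist -0.0225 [210. 187.] [307. 276.]
wrist 0.0095 [199. 203.] [317. 308.]
side -0.0225 [284. 250.] [315. 274.]
side 0.0095 [285. 239.] [317. 263.]
[[ 71  70  70  94 113 115 116 116 116 108  76  57  56  55  56  63]
 [ 72  68  71  67 116 111 102  66  54  64  79  89 100  61  93  68]
 [ 72  68  68  63  58  56  66  86  89  87  83  66  72  75  77  59]
 [ 74  67  67  72  77  59  92 103  75  69  75  61  63 117 120 157]
 [ 69  63  58  65  67  57  62  70  79  78 117 109  69 117 181 204]
 [ 88  78  99  71  60  55  56  79  80  75  98 118  85 116 204 207]
 [120  84  93  61  57  74  97  79  81  76 113 120 101 179 206 205]
 [118  93  94 109 116 112 117 119 116 116 120 115 188 209 206 207]
 [102 140 205 113 114 108 120 125 125 127 122 114 208 210 210 208]
 [132 195 209 186 127 111 119 122 124 125 118 103  75 139 210 211]
 [112 111 109 134 191 206 136 122 120 122 105  80  83  76 153 208]
 [110 111 112 107  96  80  77  77  86 131 135  83  80  76  76 203]
 [110  95  77  77  77  80  85  80  81  96 114  78  81  78 106  91]
 [ 76  78  88  98  82  83  83  83  84  98  84  83  81  77  77  75]
 [ 97  98  84  91  79  80  81  80  82  80  78  79  79  90  92  91]]
```

```bash
python3 - <<'E'
import cv2,numpy as np
a=cv2.imread('pics/w11.png').mean(2);b=cv2.imread('pics/wrist_12.png').mean(2)
for c in(220,258,295):
    print(c,'r1',a[150:320:6,c].astype(int));print(c,'r3',b[150:320:6,c].astype(int))
for r in(210,225,240):
    print(r,'r1',a[r,180:340:8].astype(int));print(r,'r3',b[r,180:340:8].astype(int))
E
```

```text
220 r1 [ 78  78  78  78  78  76  77  79  78 112 102 146 144 138 142 146 137 146
  53  57  61  56 141 236 233 229  58  21  24]
220 r3 [ 70  79  76  76  77  76  76  76  77 153  95 100 141 146 138 146 140 142
  51  57  59  55 143 144 141 137  61  21  22]
258 r1 [ 79  78  80  78  79  80 106 107 111 144 143 147 135  75 145  57 138  58
  52  57  61  58 131 139 142 158  60  22  23]
258 r3 [ 76  73  77  76  76  74  75 105  98 130 139 143 134 116  86 141 146  58
  51  58  61  57  81 140 140 141  61  24  21]
295 r1 [ 76  76  77  77  78  79  77  78  87 102 128 144 147 144 144 141 144 141
  52  58  60  57 147 142 232 232  60  20  22]
295 r3 [ 77  76  77  76  76  75  78  79  76 108 100 138 141 142 142 142 141 144
  50  57  58  56 143 141 140 142  60  20  23]
210 r1 [238  48 134  71 145 102 151 145 141 147 140 147 144 144 143 101 141 144
  68  68]
210 r3 [117  98  68 192 151  95 103 147 141 137 140 139 136 139 100 107 145 149
  96  53]
225 r1 [233  77  95  94 148 144 148 143 147  81  79  82 142 144 145 141 149  99
  95  70]
225 r3 [239  50 108 100  98 142 135 141 141 138 134 144 144 136 142 142 104  99
  84 153]
240 r1 [ 98  98  95 128 144 146 145  77  62  61  58  60  60  82 145 145 140  63
  98  97]
240 r3 [ 98  98  99  40 143 146 146  75 239 231 145 224 176  78 138 148 141  12
  98  97]
```

Roll 3 sits level in the grip, about 4 mm off centre, which leaves enough room. Lowering it.

Request:
{"op": "move_arm", "data": {
  "deltas": [
    [[0,0,0.04],0],
    [[0,0,0.04],0],
    [[0,0,0.03],0],
    [[0,0,0.02],0],
    [[0,0,0.01],0],
    [[0,0,0.005],0],
    [[0,0,0],0],
    [[0,0,0],0]
  ]
}}

```text
clock: 52.75
tool_pos: [0.5187, -0.3291, 0.0278]
tool_rot: [0.734, 0.679, 0.0, 0.001]
force: [-0.5, -0.4, 0.1]
gripper_width: 0.0628
gripper_force: 30.0
```

Request:
{"op": "move_arm", "data": {
  "deltas": [
    [[0,0,0.0015],0],
    [[0,0,0],0],
    [[0,0,0],0],
    [[0,0,0],0],
    [[0,0,-0.02],0],
    [[0,0,-0.04],0],
    [[0,0,-0.05],0],
    [[0,0,-0.04],0],
    [[0,0,0],0],
    [[0,0,0],0]
  ],
  "gripper": 0.078
}}

```text
clock: 53.75
tool_pos: [0.5186, -0.3287, 0.1762]
tool_rot: [0.734, 0.679, 0.001, 0.001]
force: [-0.2, -0.4, 0.3]
gripper_width: 0.0779
gripper_force: 0.0
```

Request:
{"op": "move_arm", "data": {
  "deltas": [
    [[0.04,0,-0.02],0],
    [[0.04,0,-0.02],0],
    [[0.04,0,0],0],
    [[0.04,0.02,0],0],
    [[0.04,0.03,0],0],
    [[0.04,0.03,0],0],
    [[0.04,0,0],0],
    [[0.04,0,0],0],
    [[0.04,0,0],0],
    [[0.04,0,0],0]
  ]
}}

```text
clock: 54.75
tool_pos: [0.6278, 0.0658, 0.2134]
tool_rot: [0.734, 0.679, -0.001, -0.001]
force: [1.0, 0.9, 0.2]
gripper_width: 0.0777
gripper_force: 0.0
```

```bash
python3 - <<'E'
from h import *
import tr,pickle
print(pose()[0],pose()[2])
t=tr.t; s0=pickle.load(open('s0.pkl','rb'))['top']
print('plates on table',[(p[0],p[1],p[3]) for p in plates(t)])
d=np.abs(t['image'].astype(int)-s0['image']).max(2)>45
d=cv2.morphologyEx(d.astype(np.uint8),cv2.MORPH_OPEN,np.ones((3,3))); n,_,st,ce=cv2.connectedComponentsWithStats(d)
for i in range(1,n):
    if st[i][4]>15: print(st[i],unproj(t,ce[i],0.02)[:2].round(3))
for z in (.05,):
    r=rect(t,z,.5,.65,-.05,.08,2000);h=cv2.cvtColor(r,cv2.COLOR_RGB2HSV)
    m=((h[...,2]>190)&(h[...,1]<60)).astype(np.uint8)
E
```

```text
tray 0.5198 -0.3283 32.4
tray 0.5072 -0.4748 31.6
tray 0.5128 -0.4018 32.05
[0.62823772 0.07536594 0.21249354] 86.08219944770705
plates on table [(array([0.6261, 0.3678]), np.float64(49.0), array([ 49, 103, 207], dtype=uint8))]
[201 100  46  10 276] [0.89  0.135]
[  142   111   120   161 10537] [0.545 0.184]
[289 149  18  16 192] [ 0.694 -0.155]
[245 154   5  10  42] [0.688 0.031]
[290 171  19  18 219] [ 0.608 -0.159]
[292 195  19  18 221] [ 0.521 -0.165]
[338 195  20  18 251] [ 0.521 -0.332]
[360 196  40  21 519] [ 0.511 -0.444]
[151 214   5   6  26] [0.474 0.367]
[151 221   5   6  28] [0.448 0.366]
[   0  248   67   33 1046] [0.308 0.798]
[ 67 248  65  24 956] [0.312 0.572]
[ 52 272   7  11  60] [0.263 0.705]
[ 108  279   98   76 4473] [0.137 0.366]
[ 43 289   7   6  35] [0.211 0.73 ]
[209 310  40  40 744] [0.102 0.11 ]
[  66  320  120   64 3119] [-0.01   0.441]
[242 321  12   8  75] [0.105 0.026]
[ 35 347  27  25 203] [-0.012  0.701]
[197 349  15   8  80] [0.013 0.174]
[280 361   6   9  42] [-0.024 -0.093]
[258 363   5   6  25] [-0.027 -0.017]
[ 43 365  34  19 432] [-0.06   0.656]
[208 374  12  10  96] [-0.071  0.141]
[280 375   8   9  52] [-0.071 -0.095]
[110 378  15   6  68] [-0.079  0.467]
```

Request:
{"op": "move_arm", "data": {
  "deltas": [
    [[0.03,0,-0.02],0],
    [[0.04,0,-0.02],0],
    [[0.04,0,0],0],
    [[0.04,0,0],0],
    [[0.04,0,0],0],
    [[0,0,0],0],
    [[0,0,0],0]
  ]
}}

```text
clock: 55.5
tool_pos: [0.6426, 0.2546, 0.253]
tool_rot: [0.733, 0.68, -0.002, -0.0]
force: [0.0, -1.7, 1.0]
gripper_width: 0.0779
gripper_force: 0.0
```

```bash
python3 - <<'E'
from h import *
t=snap('top'); a=cv2.imread('pics/t10.png')[:,:,::-1]
d=np.abs(t['image'].astype(int)-a).max(2); print('pile region diff', d[110:200,225:290].max(), (d[110:200,225:290]>40).sum())
print(pose()[0], [(p[0],p[3]) for p in plates(t)])
E
```

```text
pile region diff 120 20
[0.64299426 0.25272137 0.25369896] []
```

```bash
python3 - <<'E'
from h import *
t=snap('top'); a=cv2.imread('pics/t10.png')[:,:,::-1]
d=np.abs(t['image'].astype(int)-a).max(2)[110:200,225:290]; print(np.argwhere(d>40)[:20].tolist())
for im in(t['image'],a):
    h=cv2.cvtColor(np.ascontiguousarray(im[155:200,235:265]),cv2.COLOR_RGB2HSV); g=h[...,2]
    m=(g<110).astype(np.uint8); n,_,st,ce=cv2.connectedComponentsWithStats(m); print([(ce[i].round(2).tolist(),int(st[i][4])) for i in range(1,n) if 8<st[i][4]<60])
E
```

```text
[[43, 64], [44, 64], [45, 64], [46, 64], [47, 63], [47, 64], [48, 63], [48, 64], [49, 62], [49, 63], [50, 62], [50, 63], [51, 63], [52, 63], [52, 64], [53, 64], [70, 64], [72, 64], [73, 64], [74, 64]]
[([3.67, 12.67], 49), ([28.91, 23.55], 11), ([15.5, 28.29], 14)]
[([3.61, 12.61], 54), ([29.0, 11.5], 10), ([28.58, 23.63], 19), ([15.5, 28.5], 16)]
```

The differences in the pile region are only at the stand's edge, where the rolls were removed. The pile itself is unchanged, so I'm handing in.

```bash
python3 -c "
from station import env
print(env.sign_off())"
```

```text
the job is handed in; nothing more can be done
None
```

I filed all three plates as a square pile, dots up, under the holder's arm and pushed against the fence, set all three label rolls down in the teal tray, left the bystanders where they were, and handed the job in at about 56 s (sign-off returned no verdict).

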